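# Lid the pebble pots and start the shaker with the screwdriver

## Robot

A 7-joint arm with a two-finger parallel gripper is mounted at the origin on the work surface. World frame = base frame: x ahead of the robot, y to its left, z up, the work surface at z = 0. Lengths are in m, angles in rad, forces in N, time in s.
With the tool pointing down it reaches from about 0.375 to 0.925 m from the base axis. Payload 3.1 kg.
Tool frame: the origin (TCP) lies midway between the tips of the shut fingers; the grasp point (between the pads) lies 19 mm behind it; z points along the fingers, x is the direction in which the jaws open and shut, and the axes are right-handed (so a half turn about z gives the same grasp; the last joint's range is limited). The gripper opens to 85 mm and grips with 20 to 120 N. Pads are 22 mm wide; open, the fingers measure 114 mm over their backs; the gripper's body (76 mm by 85 mm) begins 54 mm behind the grasp point. The pads swing forward as they close: fully open they stand 13 mm farther back than shut.
Start: joints at [1.172, 0.383, 0.044, 1.598, -0.018, 1.161, -0.05], TCP at [0.193, -0.621, 0.231] pointing down, gripper open.
Joint ranges: [-2.61, 2.61], [-0.41, 2.15], [-1.48, 1.57], [0, 2.5], [-1.57, 4.71], [0.05, 1.97], [-2.85, 2.85]. Speed limits (rad/s): [2.79, 2.79, 3.14, 3.14, 3.14, 3.14, 3.14].

## Interface

Orientations are given as a unit quaternion [w, x, y, z].
In Python, from plant import * gives the robot as it stands.
- The arm moves only by the shell command python3 -m crank 'ROWS' [OPENING]. ROWS is JSON, a list of rows, each an object with "dp": the shift along the tool's x, y, z in m, a list of three; "rot": the turn, a rotation vector about the tool's x, y, z in rad, a list of three. In form: [{"dp": [x, y, z], "rot": [ax, ay, az]}, ...]. A call has 1 to 12 rows; each row is the pose to reach, as a shift and turn from the pose commanded when the call began, along the tool's axes at that moment; what a row does not reach only later rows make up. A row lasts 1/10 s, in which the tool goes at most 50 mm and 8.59 degrees, less where a joint would pass 70% of its speed; a pose out of reach is approached as far as the arm can. A call with a gripper value outside its range is refused whole. OPENING is the gripper's target within -1 to 1 (fully open at 1, half-way at 0, shut at -1), set as the call begins (- or left out, the last holds). The fingers move at their own pace and stop on an object; the grip force is fixed at half the most. Time passes only in rows, so rows that repeat a pose let the fingers close. It gives the time, the measured TCP pose, the force and the opening at its end, in the units of the state.
- read_state(): the state, without advancing time (a new reading comes with each control period).
- capture(name): name is "scene" or "top"; returns a dict with "img" (480x640x3 uint8, red, green, blue), "fx", "fy", "cx", "cy" (pixels), "distortion" ([k1, k2, p1, p2, k3] as OpenCV has them; the pictures are not rectified), "world_to_cam" (4x4, takes a point from world to camera coordinates). Camera axes: x right, y down, z forward; pixel columns grow to the right and rows downward; lengths in m; the calibration is good to about 2 mm. A picture is of the moment at which its call begins. There is no depth.
- close_job(): hands the job in, once; it reports no verdict.
The state is a dict: "t": time; "q": joint angles; "joint_vel": joint speeds; "effort": joint torques, N m; "ee_pos": TCP position; "tcp_rot": TCP orientation; "contact_force": force on the tool from outside, world axes, zero at the start; "wrist_torque": the same for the moment, N m; "gripper_width": finger opening in m.
Only numpy, scipy, OpenCV 4.12 (cv2) and the standard library are available. Lean on these libraries where they do the work, as an engineer would, in place of code of your own. Each camera call takes 0.05 s, during which the arm holds its last target.

## Task

Get the shaker that scours pebbles for painting running: first put on every open pot on the shaker the lid that fits it, fully home (lids whose pot is not there may stay where they are). Then, with all the pots lidded, take the flat screwdriver from its stand and use its blade to turn the slotted selector a quarter turn clockwise, from stop fully round to run, and put the screwdriver back upright in its stand. Do not shove or knock over the paint jar, tape roll, paint tube and stirring stick lying about, and do not touch the selector with the fingers.

Things in the scene. Friction and masses are not known exactly. Their poses are not given: they have to be found in the camera images.
- pot_small_rim (a point): centre of the mouth, at rim height, of the small open pot of pebbles: white plastic, round, 44 mm across outside, 36 mm inside, 60 mm tall, 0.5 kg with its pebbles, standing loose on the shaker's deck (rim 110 mm above the table). None when this pot is absent.
- lid_small_knob (a point): centre of the square knob (20 x 20 mm, 24 mm tall, sides parallel to the lid's x and y) on the lid of the small pot: white plastic, 60 g, round disc 46 mm across, 5 mm thick, with a bevelled round plug 31 mm across, 7 mm deep below it that drops into the pot's mouth. Lies plug down on the table; this point is 24 mm above the plug's underside.
- lid_small_seat (a point): centre of the underside of that small lid's disc, 17 mm below its knob's centre; it coincides with the rim centre of the small pot when the lid is fully home.
- pot_medium_rim (a point): centre of the mouth, at rim height, of the medium open pot of pebbles: white plastic, round, 62 mm across outside, 54 mm inside, 60 mm tall, 0.5 kg with its pebbles, standing loose on the shaker's deck (rim 110 mm above the table). None when this pot is absent.
- lid_medium_knob (a point): centre of the square knob (20 x 20 mm, 24 mm tall, sides parallel to the lid's x and y) on the lid of the medium pot: white plastic, 60 g, round disc 64 mm across, 5 mm thick, with a bevelled round plug 49 mm across, 7 mm deep below it that drops into the pot's mouth. Lies plug down on the table; this point is 24 mm above the plug's underside.
- lid_medium_seat (a point): centre of the underside of that medium lid's disc, 17 mm below its knob's centre; it coincides with the rim centre of the medium pot when the lid is fully home.
- pot_large_rim (a point): centre of the mouth, at rim height, of the large open pot of pebbles: white plastic, round, 80 mm across outside, 72 mm inside, 60 mm tall, 0.5 kg with its pebbles, standing loose on the shaker's deck (rim 110 mm above the table). None when this pot is absent.
- lid_large_knob (a point): centre of the square knob (20 x 20 mm, 24 mm tall, sides parallel to the lid's x and y) on the lid of the large pot: white plastic, 60 g, round disc 82 mm across, 5 mm thick, with a bevelled round plug 67 mm across, 7 mm deep below it that drops into the pot's mouth. Lies plug down on the table; this point is 24 mm above the plug's underside.
- lid_large_seat (a point): centre of the underside of that large lid's disc, 17 mm below its knob's centre; it coincides with the rim centre of the large pot when the lid is fully home.
- pot_square_rim (a point): centre of the mouth, at rim height, of the square open pot of pebbles: white plastic, square, 54 x 54 mm outside, 46 mm inside, 60 mm tall, 0.5 kg with its pebbles, standing loose on the shaker's deck (rim 110 mm above the table). Its x and y axes are parallel to its sides. None when this pot is absent.
- lid_square_knob (a point): centre of the square knob (20 x 20 mm, 24 mm tall, sides parallel to the lid's x and y and to its edges) on the lid of the square pot: white plastic, 60 g, square disc 56 mm across, 5 mm thick, with a bevelled square plug 42 mm across, 7 mm deep below it that drops into the pot's mouth. Lies plug down on the table; this point is 24 mm above the plug's underside.
- lid_square_seat (a point): centre of the underside of that square lid's disc, 17 mm below its knob's centre; it coincides with the rim centre of the square pot when the lid is fully home.
- driver_grip (a point): grip point of the flat screwdriver, 120 mm above its tip. Wooden handle 24 x 24 mm square, 69 mm long; its top end is 30 mm above this point and its lower end, a black round collar (36 mm across, 6 mm thick), has its top 39 mm below. z runs up the handle; x, y parallel to the handle's sides; the blade's width lies along y, its thickness along x. 120 g. It stands blade down in the stand.
- driver_tip (a point): centre of the tip of the screwdriver's blade, 120 mm below driver_grip, same axes. The blade is 16 mm wide, 3 mm thick and 14 mm long; above it a 9 mm round shaft runs up to the collar, whose underside is 75 mm above the tip.
- stand_hole (a point): centre of the hole's mouth on top of the screwdriver's stand, a fixed wooden block 70 x 70 x 80 mm tall with one round upright hole 24 mm across and 77 mm deep. In place, the screwdriver hangs in it blade down with its collar resting on the top face, so that its tip is 75 mm below this point.
- selector_slot (a point): centre of the top face of the slotted selector: brass disc 42 mm across, upright axis, on the aluminium panel at one end of the shaker, top 11 mm above the panel, 61 mm above the table. The slot, along this point's y, runs right across, open-ended, 6 mm wide, 8 mm deep, edges bevelled to 12 mm. A white mark at its +y end points at stop to the tick on the pots' side, at run to a tick 90 degrees clockwise.
- selector (a joint): angle of the selector, rad: 0 at stop (slot in line with the length of the shaker), growing clockwise seen from above to 1.571 at run, with a hard end stop at each. It needs about 0.04 N m and stays where it is left. The blade has about 0.2 rad of play in the slot.
- tape_roll: bystander, to be left alone: a paper tape roll 90 mm across, 24 mm tall, lying flat; origin at the centre of its underside.
- stir_stick: bystander, to be left alone: a wooden stirring stick 180 x 30 x 5 mm, lying flat; origin at the centre of its underside.
- paint_tube: bystander, to be left alone: an aluminium paint tube 116 x 34 x 16 mm, lying flat; origin at the centre of its underside.
- paint_jar: bystander, to be left alone: a closed brown jar 60 mm across, 70 mm tall; origin at the centre of its underside.
There are look-alikes about, which are no part of the job. What is shaped like the part that bears stand_hole but pink is not meant.

How it is judged:
By the outcome, as a careful person would: the job done as asked, in the order asked, and still so for the second after the job is handed in, with the robot touching nothing.
Of pot_small, pot_medium, pot_large, pot_square only 3 to 4 are there at a start; the rules pass over those that are not, and their reading is None.
At some moment in a run one of lid_small, lid_medium, lid_large, lid_square may be knocked a few centimetres aside while the robot is not near it.
It also fails if it takes over 210 s, if anything falls off the work surface, if the arm or the gripper's body presses on something with over 40 N, if the wrist force passes 120 N, or if a joint passes its speed limit or range.

## Working session

There is one attempt and no reset: what is moved stays moved. The work goes in short steps, Python scripts to look and compute and a shell command to move; the robot and the scene stay as the last step left them, time stands still between calls to the robot, and variables do not carry over. Pictures are saved under pics/ and viewed, and the job is handed in when it is done.

```bash
ls; mkdir -p pics; python3 - <<'E'
from plant import *
import cv2
s=read_state()
for k in s: print(k,s[k])
for n in ["scene","top"]:
    c=capture(n); cv2.imwrite(f"pics/{n}0.png",c["img"][:,:,::-1]); print(n,c["fx"],c["fy"],c["cx"],c["cy"],c["distortion"]); print(c["world_to_cam"])
E
```

```text
pics
t 0.0
q [ 1.17221046  0.38384672  0.04383053  1.59958403 -0.01789996  1.16119326
 -0.04991702]
joint_vel [ 0.00015642 -0.00018398  0.00043556 -0.00100356  0.00052214  0.00013933
 -0.00062633]
effort [ 2.41520011e-04 -4.33464825e+01  1.02458026e+00 -2.49517000e+01
  1.05818524e-02  1.13461222e-02  5.65730673e-06]
ee_pos [ 0.19229196 -0.61991527  0.22987488]
tcp_rot [-7.24777584e-04  8.05087400e-01 -5.93154733e-01 -1.10259259e-03]
contact_force [0.11377235 0.03831783 0.18936074]
wrist_torque [ 0.02413675 -0.02934134 -0.01007117]
gripper_width 0.08551709089113903
scene 600.4631873222843 600.4631873222843 320.2657343544227 224.50659906950173 [-0.06727333  0.          0.          0.          0.        ]
[[ 0.09504356  0.99546784 -0.00323986 -0.02176578]
 [ 0.80148258 -0.07845206 -0.59284985 -0.35891802]
 [-0.59041714  0.05374987 -0.8053065   1.61410871]
 [ 0.          0.          0.          1.        ]]
top 523.5520969478639 523.5520969478639 313.64135901042323 237.46985088013733 [-0.02941421  0.          0.          0.          0.        ]
[[ 0.02047375 -0.99978279  0.00389932 -0.02361063]
 [-0.99839613 -0.02065094 -0.05271341  0.56206061]
 [ 0.05278248 -0.00281383 -0.99860207  1.20532007]
 [ 0.          0.          0.          1.        ]]
```

View pics/scene0.png

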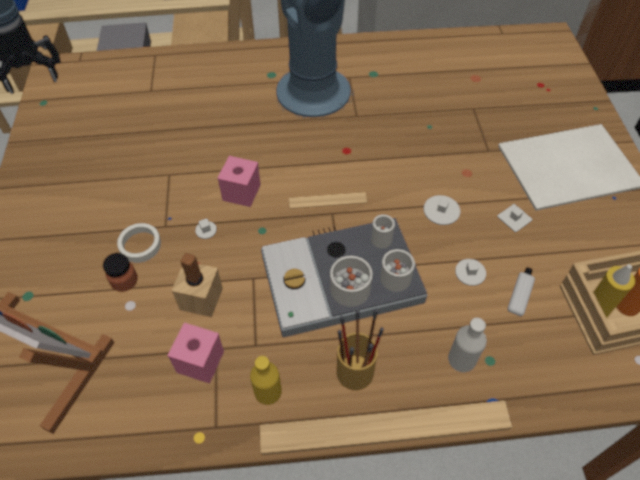

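View pics/top0.png

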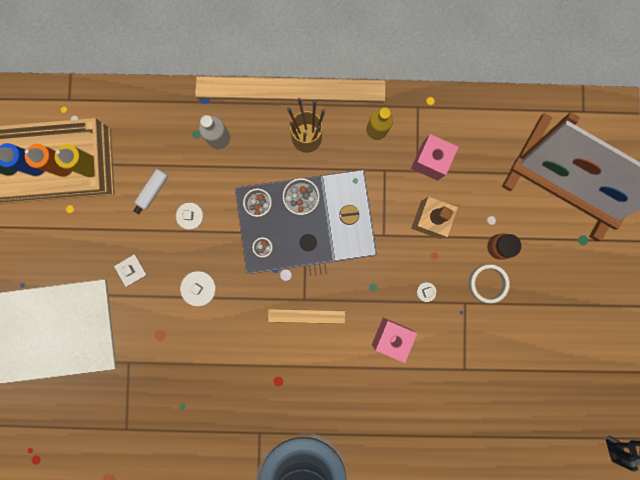

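```bash
cat > h.py <<'E'
from plant import *
import numpy as np, cv2
from scipy.spatial.transform import Rotation as R
def cam(n):
    c=capture(n); c["K"]=np.array([[c["fx"],0,c["cx"]],[0,c["fy"],c["cy"]],[0,0,1.]]); c["D"]=np.array(c["distortion"]); c["T"]=np.array(c["world_to_cam"]); return c
def ray(c,uv):
    p=cv2.undistortPoints(np.array([[uv]],float),c["K"],c["D"])[0,0]
    Rm=c["T"][:3,:3]; t=c["T"][:3,3]
    return -Rm.T@t, Rm.T@np.array([p[0],p[1],1.])
def onz(c,uv,z):
    o,d=ray(c,uv); return o+d*(z-o[2])/d[2]
def proj(c,P):
    r,_=cv2.Rodrigues(c["T"][:3,:3]); return cv2.projectPoints(np.array([P],float),r,c["T"][:3,3],c["K"],c["D"])[0][0,0]
def tri(c1,u1,c2,u2):
    o1,d1=ray(c1,u1);o2,d2=ray(c2,u2)
    A=np.stack([d1,-d2],1); s=np.linalg.lstsq(A,o2-o1,rcond=None)[0]
    a=o1+d1*s[0];b=o2+d2*s[1]; return (a+b)/2,np.linalg.norm(a-b)
def crop(c,u0,v0,u1,v1,k,name):
    im=cv2.resize(c["img"][v0:v1,u0:u1,::-1],None,fx=k,fy=k,interpolation=cv2.INTER_CUBIC); cv2.imwrite(name,im)
E
python3 - <<'E'
from h import *
c=cam("top"); crop(c,225,160,385,280,5,"pics/shk.png")
crop(c,375,130,535,250,5,"pics/stand.png")
crop(c,110,180,230,310,4,"pics/lids.png")
E
```

```text
(no output)
```

View pics/shk.png

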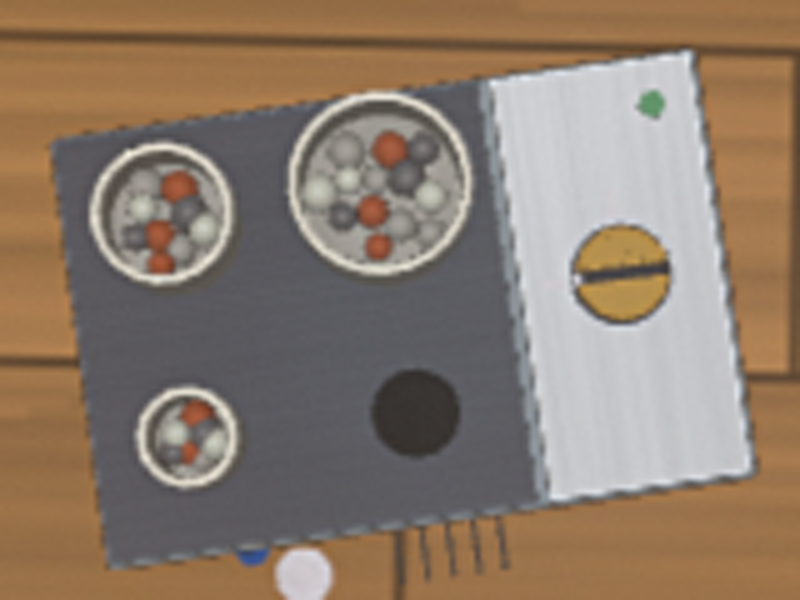

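View pics/stand.png

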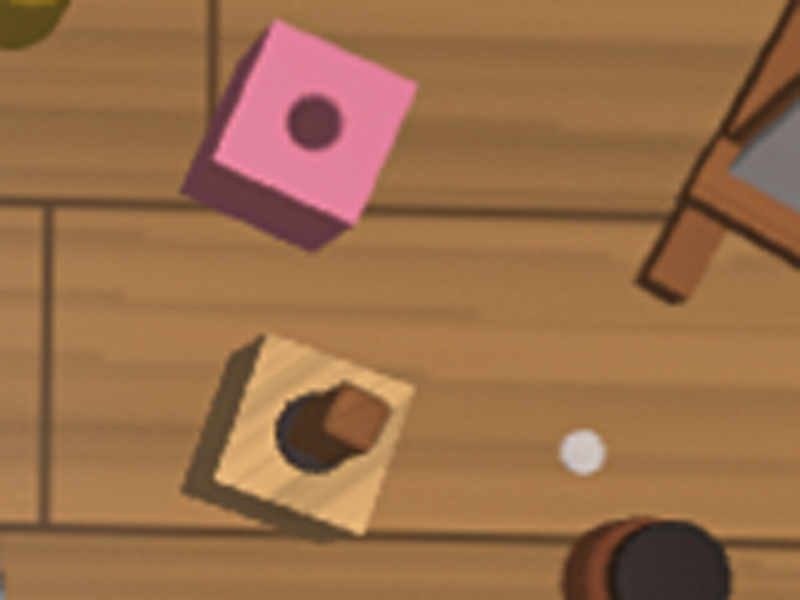

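View pics/lids.png

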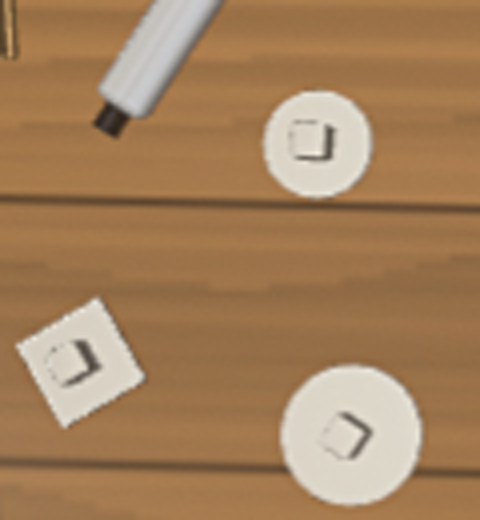

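```bash
cat > meas.py <<'E'
from h import *
def lids(c,zz=0.012,verbose=True):
    hsv=cv2.cvtColor(c["img"],cv2.COLOR_RGB2HSV)
    m=((hsv[...,1]<50)&(hsv[...,2]>150)).astype(np.uint8)
    cs,_=cv2.findContours(m,cv2.RETR_EXTERNAL,cv2.CHAIN_APPROX_NONE)
    out=[]
    for q in cs:
        a=cv2.contourArea(q)
        if a<120 or a>2500: continue
        # real world: contour to plane
        hull=cv2.convexHull(q)[:,0,:].astype(float)
        w=np.array([onz(c,p,zz)[:2] for p in hull])
        (cx,cy),r=cv2.minEnclosingCircle((w*1000).astype(np.float32))
        M=cv2.moments((w*10000).astype(np.int32))
        px=q[:,0].mean(0)
        out.append((px,M["m10"]/M["m00"]/1e4,M["m01"]/M["m00"]/1e4,2*r,2*np.sqrt(cv2.contourArea((w*1000).astype(np.float32))/np.pi)))
    return out
if __name__=="__main__":
  for n in ["top","scene"]:
    c=cam(n)
    for o in lids(c): print(n,o[0].round(),"xy %.4f %.4f encl %.1f areaeq %.1f"%o[1:])
E
python3 meas.py
```

```text
top [426. 292.] xy 0.4418 -0.2765 encl 45.0 areaeq 43.7
top [198. 288.] xy 0.4388 0.2556 encl 82.0 areaeq 80.2
top [490. 283.] xy 0.4635 -0.4254 encl 90.2 areaeq 88.4
top [130. 270.] xy 0.4773 0.4156 encl 75.4 areaeq 62.2
top [262. 247.] xy 0.5379 0.1083 encl 46.9 areaeq 45.6
top [189. 216.] xy 0.6081 0.2810 encl 63.8 areaeq 61.5
top [257. 202.] xy 0.6426 0.1228 encl 66.8 areaeq 65.0
top [301. 196.] xy 0.6593 0.0207 encl 86.5 areaeq 84.9
top [150. 188.] xy 0.6700 0.3747 encl 98.2 areaeq 59.8
top [603. 143.] xy 0.8031 -0.6969 encl 203.6 areaeq 49.1
top [458.  50.] xy 1.0214 -0.3509 encl 72.2 areaeq 57.7
top [142.  53.] xy 0.9986 0.4000 encl 242.3 areaeq 156.6
top [157.  11.] xy 1.1006 0.3752 encl 67.6 areaeq 54.8
scene [ 18. 336.] xy 0.6704 -0.6477 encl 101.9 areaeq 39.3
scene [478. 324.] xy 0.7300 0.2665 encl 29.7 areaeq 27.6
scene [522. 293.] xy 0.6681 0.3766 encl 97.9 areaeq 60.4
scene [470. 272.] xy 0.6076 0.2820 encl 65.0 areaeq 62.9
scene [351. 273.] xy 0.5869 0.0306 encl 86.8 areaeq 85.4
scene [398. 262.] xy 0.5700 0.1339 encl 67.6 areaeq 65.4
scene [138. 240.] xy 0.4559 -0.4248 encl 92.0 areaeq 90.1
scene [205. 228.] xy 0.4400 -0.2764 encl 51.6 areaeq 46.6
scene [384. 223.] xy 0.4635 0.1188 encl 47.8 areaeq 45.6
scene [515. 217.] xy 0.4767 0.4170 encl 74.9 areaeq 63.6
scene [441. 209.] xy 0.4385 0.2565 encl 82.5 areaeq 80.3
```

```bash
cat > pots.py <<'E'
from h import *
from scipy.optimize import least_squares
def fitpots(c,z=0.11,lst=None):
    hsv=cv2.cvtColor(c["img"],cv2.COLOR_RGB2HSV)
    m=((hsv[...,1]<50)&(hsv[...,2]>150)).astype(np.uint8)
    cs,_=cv2.findContours(m,cv2.RETR_EXTERNAL,cv2.CHAIN_APPROX_NONE)
    o=ray(c,(320,240))[0]
    for q in cs:
        if cv2.contourArea(q)<120: continue
        hull=q[:,0,:].astype(float)
        w=np.array([onz(c,p,z)[:2] for p in hull])
        ctr=w.mean(0)
        for name,r,(gx,gy) in lst:
            if np.hypot(ctr[0]-gx,ctr[1]-gy)>0.03: continue
            d=(ctr-o[:2]); d/=np.linalg.norm(d)
            p0=ctr
            for it in range(3):
                far=w[(w-p0)@d>0.0]
                s=least_squares(lambda p:np.hypot(far[:,0]-p[0],far[:,1]-p[1])-p[2],[*p0,r],loss="soft_l1",f_scale=0.001).x
                f=least_squares(lambda p:np.hypot(far[:,0]-p[0],far[:,1]-p[1])-(r-0.0008),p0,loss="soft_l1",f_scale=0.001)
                p0=f.x
            print(name,"fixedR",p0.round(4),"free",s.round(4),"rms %.2f mm"%(1e3*np.sqrt((f.fun**2).mean())))
if __name__=="__main__":
  L=[("small",.022,(.535,.105)),("medium",.031,(.63,.12)),("large",.04,(.645,.02))]
  for n in ["top","scene"]:
    c=cam(n); print(n,ray(c,(320,240))[0].round(3)); fitpots(c,lst=L)
E
python3 pots.py
cat > sel.py <<'E'
from h import *
for n,b in [("top",(330,195,370,235)),("scene",(270,260,320,300))]:
    c=cam(n); hsv=cv2.cvtColor(c["img"],cv2.COLOR_RGB2HSV)
    u0,v0,u1,v1=b
    m=np.zeros(hsv.shape[:2],np.uint8)
    sub=hsv[v0:v1,u0:u1]; m[v0:v1,u0:u1]=((sub[...,1]>90)).astype(np.uint8)
    p=cv2.findNonZero(m)
    hull=cv2.convexHull(p)[:,0,:].astype(float)
    w=np.array([onz(c,q,0.061)[:2] for q in hull])
    (cx,cy),r=cv2.minEnclosingCircle((w*1000).astype(np.float32)); print(n,"sel",cx,cy,2*r, hull.mean(0))
    crop(c,u0,v0,u1,v1,12,f"pics/sel_{n}.png")
E
python3 sel.py
```

```text
top [ 0.498 -0.009  1.233]
small fixedR [0.5345 0.098 ] free [0.5347 0.0988 0.0205] rms 0.77 mm
medium fixedR [0.6306 0.1117] free [0.6311 0.1122 0.0297] rms 0.67 mm
large fixedR [0.6458 0.018 ] free [0.6467 0.0182 0.0385] rms 0.70 mm
scene [ 1.243 -0.093  1.087]
large fixedR [0.6476 0.0192] free [0.6464 0.0194 0.0383] rms 0.69 mm
medium fixedR [0.6324 0.1132] free [0.6321 0.1133 0.0299] rms 0.64 mm
small fixedR [0.5354 0.0991] free [0.5341 0.0995 0.0201] rms 0.78 mm
top sel 629.3455200195312 -104.7540512084961 83.48104858398438 [351.23076923 212.53846154]
scene sel 629.87109375 -108.72198486328125 86.32077026367188 [291.57142857 280.64285714]
```

```bash
python3 - <<'E'
from h import *
c=cam("top"); crop(c,405,185,470,245,10,"pics/st_t.png")
c2=cam("scene"); crop(c2,165,245,230,320,8,"pics/st_s.png")
E
```

```text
(no output)
```

View pics/st_t.png

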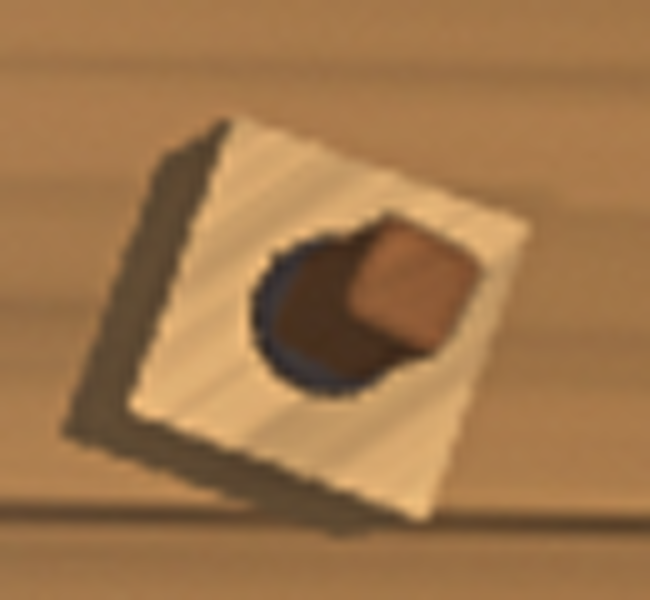

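View pics/st_s.png

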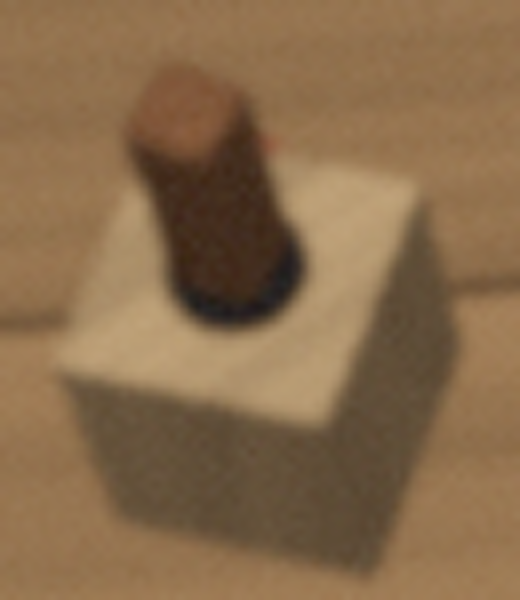

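View pics/sel_top.png

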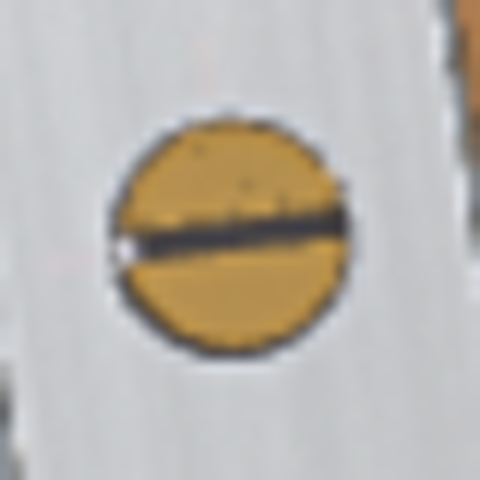

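```bash
cat > m2.py <<'E'
from h import *
t=cam("top"); s=cam("scene")
f=lambda x,y,k,o:((x+.5)/k-.5+o[0],(y+.5)/k-.5+o[1])
def rep(name,c,pts,k,o,z):
    w=np.array([onz(c,f(*p,k,o),z)[:2] for p in pts]); 
    e=np.roll(w,-1,0)-w
    print(name,"ctr",w.mean(0).round(4),"sides mm",(1e3*np.linalg.norm(e,axis=1)).round(1),"dir deg",np.degrees(np.arctan2(e[:,1],e[:,0])).round(1))
rep("stand top",t,[(230,118),(532,222),(428,520),(130,408)],10,(405,185),.08)
rep("stand scn",s,[(140,165),(425,185),(328,428),(58,365)],8,(165,245),.08)
rep("handle top",t,[(390,213),(485,268),(432,355),(346,300)],10,(405,185),.155+.0)
rep("handle z.161",t,[(390,213),(485,268),(432,355),(346,300)],10,(405,185),.161)
def ell(c,box,fn,z,nm):
    u0,v0,u1,v1=box; hsv=cv2.cvtColor(c["img"],cv2.COLOR_RGB2HSV); m=np.zeros(hsv.shape[:2],np.uint8)
    m[v0:v1,u0:u1]=fn(hsv[v0:v1,u0:u1])
    n,l,st,ce=cv2.connectedComponentsWithStats(m); i=1+np.argmax(st[1:,4]); m=(l==i).astype(np.uint8)
    q=cv2.convexHull(cv2.findNonZero(m))[:,0,:].astype(float)
    w=np.array([onz(c,p,z)[:2] for p in q])*1000
    (cx,cy),r=cv2.minEnclosingCircle(w.astype(np.float32)); print(nm,round(cx,1),round(cy,1),"dia",round(2*r,1),"rect",cv2.minAreaRect(w.astype(np.float32)))
brass=lambda h:((h[...,1]>90)&(h[...,0]>10)&(h[...,0]<30)&(h[...,2]>90)).astype(np.uint8)
ell(t,(335,200,364,229),brass,.061,"sel top"); ell(s,(278,264,310,294),brass,.061,"sel scene")
for nm,c,a,b,k,o in [("slot",t,(148,247),(345,221),12,(330,195))]:
    A=onz(c,f(*a,k,o),.058);B=onz(c,f(*b,k,o),.058); print(A,B,"slot +y dir deg",np.degrees(np.arctan2(*(A-B)[1::-1])))
# shaker edges in top: deck corners
rep("shaker",t,[(52,143),(690,52),(755,475),(110,568)],5,(225,160),.05)
E
python3 m2.py
```

```text
stand top ctr [ 0.6118 -0.2855] sides mm [70.9 70.5 70.4 68.6] dir deg [-107.9  161.2   70.5  -18.4]
stand scn ctr [ 0.6149 -0.2843] sides mm [72.2 70.7 69.9 58.7] dir deg [  79.9  -19.  -109.8  162.4]
handle top ctr [ 0.6116 -0.2848] sides mm [22.7 21.4 21.1 20.4] dir deg [-119.   149.2   58.4  -26.3]
handle z.161 ctr [ 0.611  -0.2832] sides mm [22.6 21.2 21.  20.3] dir deg [-119.   149.2   58.4  -26.3]
sel top 607.7 -91.6 dia 39.3 rect ((603.2208251953125, -91.66320037841797), (18.04107093811035, 38.27698516845703), 1.2060589790344238)
sel scene 616.9 -89.2 dia 42.7 rect ((616.8600463867188, -90.37368774414062), (42.11563491821289, 38.573150634765625), 11.339889526367188)
[ 0.61188802 -0.07451086  0.058     ] [ 0.61757027 -0.11145375  0.058     ] slot +y dir deg 98.74422672936362
shaker ctr [0.5969 0.0084] sides mm [293.7 195.  294.3 194.9] dir deg [ -80.6 -170.4   99.4    9.4]
```

View pics/sel_scene.png

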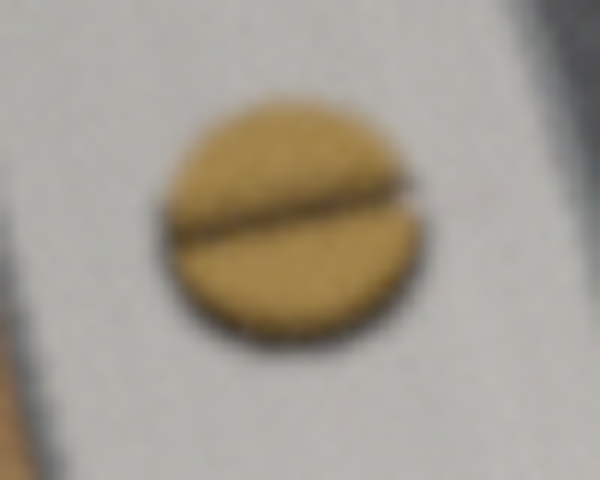

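```bash
python3 - <<'E'
from h import *
t=cam("top"); s=cam("scene")
ims=[]
for c,(u,v) in [(t,(189,216)),(t,(198,288)),(t,(426,292)),(s,(470,272)),(s,(441,209)),(s,(205,228))]:
    ims.append(cv2.resize(c["img"][v-12:v+12,u-12:u+12,::-1],(264,264),interpolation=cv2.INTER_CUBIC))
cv2.imwrite("pics/knobs.png",np.vstack([np.hstack(ims[:3]),np.hstack(ims[3:])]))
f=lambda x,y,k,o:((x+.5)/k-.5+o[0],(y+.5)/k-.5+o[1])
print(onz(t,f(231,237,12,(330,195)),.061),onz(s,f(292,210,12,(270,260)),.061))
E
```

```text
[ 0.61380477 -0.08986581  0.061     ] [ 0.61493656 -0.08953558  0.061     ]
```

View pics/knobs.png

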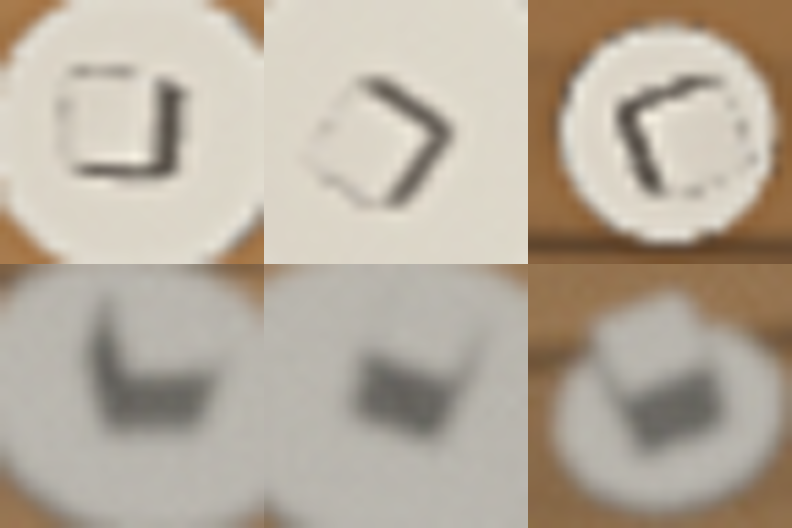

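```bash
cat > go.py <<'E'
import sys
from h import *
# usage: go.py x y z heading_deg
x,y,z,h=map(float,sys.argv[1:5])
s=read_state(); q=s["tcp_rot"]; Rm=R.from_quat([q[1],q[2],q[3],q[0]])
X=Rm.as_matrix()[:,0]; cur=np.degrees(np.arctan2(X[1],X[0]))
a=np.radians(h); T=R.from_matrix(np.array([[np.cos(a),np.sin(a),0],[np.sin(a),-np.cos(a),0],[0,0,-1]]).T.reshape(3,3).T)
dp=Rm.inv().apply(np.array([x,y,z])-s["ee_pos"]); rv=(Rm.inv()*T).as_rotvec()
print("t %.1f pos %s head %.1f q7 %.2f w %.4f F %s"%(s["t"],s["ee_pos"].round(4),cur,s["q"][6],s["gripper_width"],np.round(s["contact_force"],1)))
print("dp",dp.round(4).tolist(),"rot",rv.round(4).tolist(),"min rows",max(np.linalg.norm(dp)/.05,np.degrees(np.linalg.norm(rv))/8.59).round(1))
E
python3 go.py 0.441 -0.2765 0.12 -70.5
```

```text
t 0.8 pos [ 0.1926 -0.6208  0.2313] head -72.8 q7 -0.05 w 0.0853 F [-0.5 -1.1 -0.4]
dp [-0.2553, -0.3393, 0.1113] rot [-0.0, -0.0001, -0.0395] min rows 8.8
```

```bash
python3 - <<'E'
s=open('go.py').read()
s=s.replace('s=read_state(); q','''s=read_state()
if len(sys.argv)>5:
    L=[]
    for i in range(int(sys.argv[5])):
        capture("top"); L.append(read_state())
    s=dict(L[-1]); s["ee_pos"]=np.mean([l["ee_pos"] for l in L],0); s["tcp_rot"]=np.mean([l["tcp_rot"] for l in L],0); s["contact_force"]=np.mean([l["contact_force"] for l in L],0)
q''')
open('go.py','w').write(s)
E
python3 -m crank '[{"dp":[-0.064,-0.085,0.02],"rot":[0,0,-0.01]},{"dp":[-0.096,-0.127,0.04],"rot":[0,0,-0.02]},{"dp":[-0.128,-0.17,0.055],"rot":[0,0,-0.04]},{"dp":[-0.255,-0.339,0.08],"rot":[0,0,-0.04]},{"dp":[-0.255,-0.339,0.11],"rot":[0,0,-0.04]},{"dp":[-0.255,-0.339,0.11],"rot":[0,0,-0.04]},{"dp":[-0.255,-0.339,0.11],"rot":[0,0,-0.04]},{"dp":[-0.255,-0.339,0.11],"rot":[0,0,-0.04]},{"dp":[-0.255,-0.339,0.11],"rot":[0,0,-0.04]},{"dp":[-0.255,-0.339,0.11],"rot":[0,0,-0.04]},{"dp":[-0.255,-0.339,0.11],"rot":[0,0,-0.04]},{"dp":[-0.255,-0.339,0.11],"rot":[0,0,-0.04]}]'
python3 go.py 0.441 -0.2765 0.015 -70.5 6
```

```text
t: 1.95
ee_pos: [0.4403, -0.2784, 0.1216]
tcp_rot: [0.0, 0.816, -0.578, 0.0]
contact_force: [-0.2, -1.6, 0.7]
gripper_width: 0.0854
t 2.2 pos [ 0.4401 -0.2785  0.1217] head -70.6 q7 -0.81 w 0.0850 F [ 0.1 -0.2 -0.3]
dp [-0.0017, -0.0015, 0.1067] rot [0.0, -0.001, -0.0026] min rows 2.1
```

```bash
python3 -m crank '[{"dp":[-0.002,-0.002,0.03],"rot":[0,0,0]},{"dp":[-0.002,-0.002,0.06],"rot":[0,0,0]},{"dp":[-0.002,-0.002,0.08],"rot":[0,0,0]},{"dp":[-0.002,-0.002,0.095],"rot":[0,0,0]},{"dp":[-0.002,-0.002,0.106],"rot":[0,0,0]},{"dp":[-0.002,-0.002,0.106],"rot":[0,0,0]}]'
python3 -m crank '[{"dp":[0,0,0],"rot":[0,0,0]},{"dp":[0,0,0],"rot":[0,0,0]},{"dp":[0,0,0],"rot":[0,0,0]},{"dp":[0,0,0],"rot":[0,0,0]},{"dp":[0,0,0],"rot":[0,0,0]},{"dp":[0,0,0],"rot":[0,0,0]}]' -1
python3 -m crank '[{"dp":[0,0,0],"rot":[0,0,0]},{"dp":[0,0,0],"rot":[0,0,0]},{"dp":[0,0,0],"rot":[0,0,0]},{"dp":[0,0,0],"rot":[0,0,0]}]'
```

```text
t: 2.85
ee_pos: [0.4411, -0.2739, 0.0141]
tcp_rot: [0.0, 0.817, -0.577, -0.001]
contact_force: [0.3, 0.3, 0.2]
gripper_width: 0.0852
t: 3.45
ee_pos: [0.4429, -0.2747, 0.0161]
tcp_rot: [-0.0, 0.817, -0.577, 0.001]
contact_force: [-0.1, -0.7, 3.9]
gripper_width: 0.0184
t: 3.85
ee_pos: [0.4429, -0.2748, 0.0161]
tcp_rot: [-0.0, 0.817, -0.577, 0.001]
contact_force: [-0.7, 0.5, 6.6]
gripper_width: 0.0185
```

```bash
python3 -m crank '[{"dp":[0,0,-0.02],"rot":[0,0,0]},{"dp":[0,0,-0.06],"rot":[0,0,0]},{"dp":[0,0,-0.11],"rot":[0,0,0]},{"dp":[0,0,-0.16],"rot":[0,0,0]},{"dp":[0,0,-0.2],"rot":[0,0,0]},{"dp":[0,0,-0.2],"rot":[0,0,0]},{"dp":[0,0,-0.2],"rot":[0,0,0]}]'
python3 go.py 0.535 0.0986 0.22 -70.5 4
```

```text
t: 4.55
ee_pos: [0.4421, -0.2743, 0.2158]
tcp_rot: [0.0, 0.817, -0.577, 0.001]
contact_force: [-0.5, -0.1, -1.5]
gripper_width: 0.0185
t 4.8 pos [ 0.4404 -0.2734  0.2131] head -70.5 q7 -0.79 w 0.0188 F [ 0.2 -0.2 -1.2]
dp [-0.319, -0.2135, -0.0064] rot [0.0028, 0.0033, 0.0005] min rows 7.7
```

```bash
python3 -m crank '[{"dp":[-0.03,-0.02,0],"rot":[0,0,0]},{"dp":[-0.07,-0.047,0],"rot":[0,0,0]},{"dp":[-0.11,-0.073,0],"rot":[0,0,0]},{"dp":[-0.15,-0.1,0],"rot":[0,0,0]},{"dp":[-0.19,-0.127,0],"rot":[0,0,0]},{"dp":[-0.23,-0.154,0],"rot":[0,0,0]},{"dp":[-0.27,-0.18,0],"rot":[0,0,0]},{"dp":[-0.3,-0.2,0],"rot":[0,0,0]},{"dp":[-0.32,-0.214,0.02],"rot":[0,0,0]},{"dp":[-0.32,-0.214,0.04],"rot":[0,0,0]},{"dp":[-0.32,-0.214,0.04],"rot":[0,0,0]}]'
python3 go.py 0.535 0.0986 0.123 -70.5 5
python3 - <<'E'
from h import *
t=cam("top");s=cam("scene")
a=t["img"][190:310,200:330,::-1]; b=s["img"][150:270,320:450,::-1]
cv2.imwrite("pics/p1.png",np.hstack([cv2.resize(a,None,fx=3,fy=4),cv2.resize(b,None,fx=3,fy=4)]))
E
```

```text
t: 5.85
ee_pos: [0.5329, 0.0993, 0.1705]
tcp_rot: [0.003, 0.818, -0.576, -0.004]
contact_force: [-0.5, -1.0, -1.1]
gripper_width: 0.0185
t 6.1 pos [0.5362 0.098  0.1745] head -70.5 q7 -1.62 w 0.0187 F [ 0.2 -0.2 -0.3]
dp [-0.001, 0.0008, 0.0515] rot [0.0022, 0.0003, -0.0005] min rows 1.0
```

View pics/p1.png

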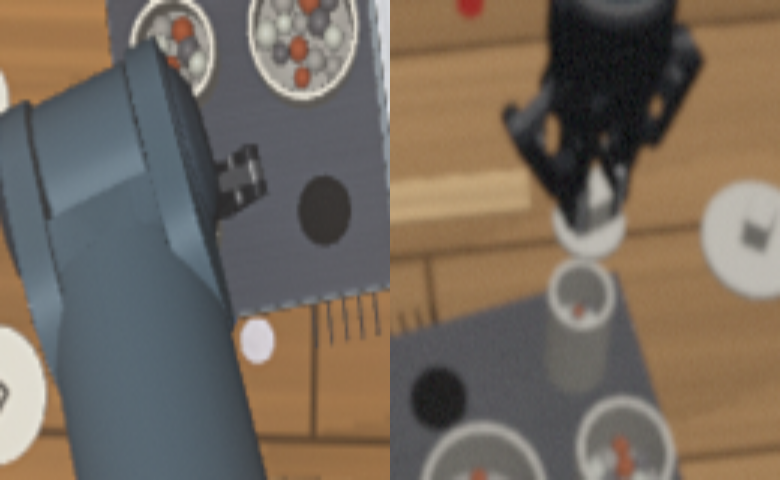

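```bash
cat > held.py <<'E'
# held.py R_mm ztop : fit held lid disc circle from scene view near side
import sys
from h import *
from scipy.optimize import least_squares
r=float(sys.argv[1])/1000; off=float(sys.argv[2])
s=cam("scene"); P=[]
for i in range(4): cam("top"); P.append(read_state()["ee_pos"])
P=np.mean(P,0); zt=P[2]+off
u,v=proj(s,[P[0],P[1],zt])
hsv=cv2.cvtColor(s["img"],cv2.COLOR_RGB2HSV); m=np.zeros(hsv.shape[:2],np.uint8)
w=int(r*600/1.3)+6
u0,v0=int(u)-w,int(v)-w
sub=hsv[v0:v0+2*w,u0:u0+2*w]; m[v0:v0+2*w,u0:u0+2*w]=(sub[...,1]<50)&(sub[...,2]>110)
n,l,st,ce=cv2.connectedComponentsWithStats(m)
i=1+np.argmax(st[1:,4]); m=(l==i).astype(np.uint8)
cs,_=cv2.findContours(m,cv2.RETR_EXTERNAL,cv2.CHAIN_APPROX_NONE); q=max(cs,key=len)[:,0,:]
W=np.array([onz(s,p,zt-0.005 if 0 else zt)[:2] for p in q.astype(float)])
o=ray(s,(320,240))[0][:2]; 
# use the lateral/near edge at top-of-disc height? near side outline belongs to the disc underside (zt-5mm), lateral to both
W2=np.array([onz(s,p,zt-0.005)[:2] for p in q.astype(float)])
d=(o-P[:2])/np.linalg.norm(o-P[:2]); p0=P[:2]
for it in range(5):
    k=((W2-p0)@d>0.2*r)
    f=least_squares(lambda p:np.hypot(*(W2[k]-p).T)-(r-.0008),p0,loss="soft_l1",f_scale=.0007); p0=f.x
print("TCP",P.round(4),"lid",p0.round(4),"n",k.sum(),"rms mm %.2f"%(1e3*np.sqrt((f.fun**2).mean())),"lid-TCP mm",((p0-P[:2])*1e3).round(1))
im=s["img"][v0:v0+2*w,u0:u0+2*w,::-1].copy(); im=cv2.resize(im,None,fx=8,fy=8)
for p in q[k]: cv2.circle(im,(int((p[0]-u0+.5)*8),int((p[1]-v0+.5)*8)),2,(0,0,255),-1)
cv2.imwrite(sys.argv[3],im)
E
python3 held.py 23 -0.0035 pics/held1.png
```

```text
TCP [0.5371 0.0986 0.1759] lid [0.544  0.0982] n 44 rms mm 5.52 lid-TCP mm [ 6.8 -0.4]
```

View pics/held1.png

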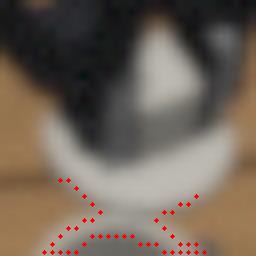

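```bash
sed -i 's/k=((W2-p0)@d>0.2\*r)/k=((W2-p0)@d>0.2*r)\&(abs(np.hypot(*(W2-p0).T)-r)<(.005 if it<2 else .0025))/' held.py; sed -i 's/\[...,2\]>110)/[...,2]>135)/' held.py
python3 held.py 23 -0.0035 pics/held1.png
```

```text
TCP [0.5368 0.0989 0.1754] lid [0.5388 0.0958] n 15 rms mm 1.23 lid-TCP mm [ 2. -3.]
```

View pics/held1.png

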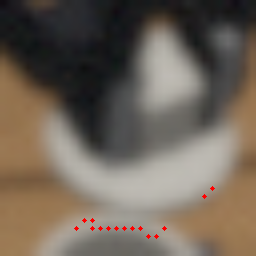

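```bash
python3 - <<'E'
from h import *
from scipy.optimize import least_squares
s=cam("scene");P=read_state()["ee_pos"]; P=np.array([.5368,.0989,.1754]); zt=P[2]-.0035
u,v=proj(s,[P[0],P[1],zt]);u0,v0=int(u)-16,int(v)-16
pts=[(45,135),(55,165),(237,140),(222,172),(190,197),(140,208),(90,195)]
for z in (zt,zt-.0025,zt-.005):
  W=np.array([onz(s,((x+.5)/8-.5+u0,(y+.5)/8-.5+v0),z)[:2] for x,y in pts])
  f=least_squares(lambda p:np.hypot(*(W-p).T)-.023,P[:2]); print(z,f.x.round(4),(f.fun*1e3).round(1), (f.x-P[:2])*1e3)
E
```

```text
0.1719 [0.5353 0.0995] [-0.   0.3  0.7 -0.2 -0.4  0.1  0.2] [-1.50409929  0.57938343]
0.1694 [0.5334 0.1   ] [ 0.   0.3  0.8 -0.2 -0.4  0.1  0.2] [-3.35680512  1.09413068]
0.1669 [0.5316 0.1005] [ 0.1  0.3  0.8 -0.2 -0.4  0.1  0.2] [-5.20972871  1.60890199]
```

```bash
python3 -m crank '[{"dp":[0,0,0.02],"rot":[0,0,0]},{"dp":[0,0,0.035],"rot":[0,0,0]},{"dp":[0,0,0.044],"rot":[0,0,0]},{"dp":[0,0,0.046],"rot":[0,0,0]},{"dp":[0,0,0.046],"rot":[0,0,0]},{"dp":[0,0,0.046],"rot":[0,0,0]}]'
python3 go.py 0.5375 0.0986 0.1185 -70.5 5
python3 - <<'E'
from h import *
t=cam("top");s=cam("scene")
crop(s,360,190,420,250,10,"pics/p2.png")
E
```

```text
t: 7.35
ee_pos: [0.5373, 0.0991, 0.1298]
tcp_rot: [-0.0, 0.817, -0.577, 0.0]
contact_force: [0.1, -0.4, -0.5]
gripper_width: 0.0188
t 7.6 pos [0.5373 0.0991 0.13  ] head -70.5 q7 -1.65 w 0.0186 F [ 0.1  0.  -0.2]
dp [0.0005, 0.0, 0.0115] rot [-0.0014, -0.0002, 0.0005] min rows 0.2
```

View pics/p2.png

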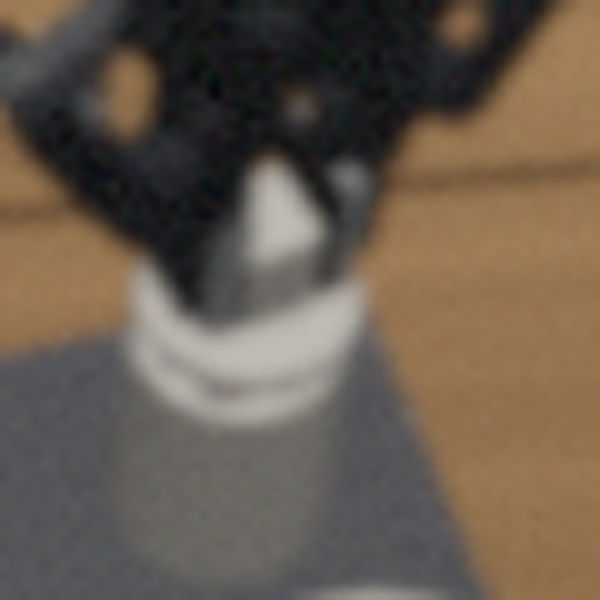

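```bash
python3 -m crank '[{"dp":[0.0014,0.0005,0.002],"rot":[0,0,0]},{"dp":[0.0014,0.0005,0.004],"rot":[0,0,0]},{"dp":[0.0014,0.0005,0.006],"rot":[0,0,0]},{"dp":[0.0014,0.0005,0.008],"rot":[0,0,0]},{"dp":[0.0014,0.0005,0.009],"rot":[0,0,0]},{"dp":[0.0014,0.0005,0.009],"rot":[0,0,0]}]'
python3 go.py 0.5375 0.0986 0.1185 -70.5 3
python3 - <<'E'
from h import *
s=cam("scene")
crop(s,360,190,420,250,10,"pics/p3.png")
E
```

```text
t: 8.3
ee_pos: [0.5365, 0.0974, 0.12]
tcp_rot: [0.0, 0.817, -0.577, -0.0]
contact_force: [-0.0, -0.5, -1.0]
gripper_width: 0.0186
t 8.4 pos [0.5367 0.0974 0.1202] head -70.5 q7 -1.65 w 0.0186 F [-0.3 -0.1 -0.7]
dp [-0.0008, -0.0011, 0.0017] rot [0.0001, 0.0001, 0.0006] min rows 0.0
```

View pics/p3.png

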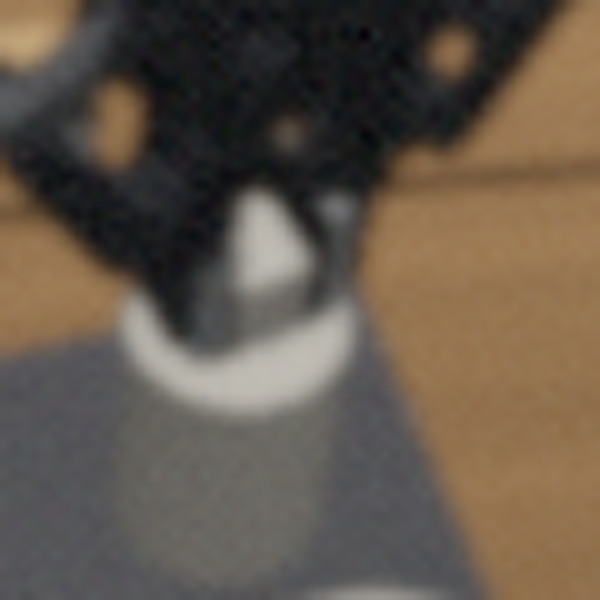

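```bash
python3 -m crank '[{"dp":[0,0,0.001],"rot":[0,0,0]},{"dp":[0,0,0.002],"rot":[0,0,0]},{"dp":[0,0,0.0025],"rot":[0,0,0]},{"dp":[0,0,0.0025],"rot":[0,0,0]}]'
python3 -m crank '[{"dp":[0,0,0],"rot":[0,0,0]},{"dp":[0,0,0],"rot":[0,0,0]},{"dp":[0,0,0],"rot":[0,0,0]},{"dp":[0,0,0],"rot":[0,0,0]},{"dp":[0,0,0],"rot":[0,0,0]},{"dp":[0,0,-0.03],"rot":[0,0,0]},{"dp":[0,0,-0.07],"rot":[0,0,0]},{"dp":[0,0,-0.1],"rot":[0,0,0]},{"dp":[0,0,-0.1],"rot":[0,0,0]},{"dp":[0,0,-0.1],"rot":[0,0,0]}]' 0.6
python3 - <<'E'
from h import *
s=cam("scene")
crop(s,320,160,520,310,4,"pics/p4.png")
E
python3 meas.py | grep -v "encl [12]..\."
python3 go.py 0.4387 0.256 0.1185 56 2
```

```text
t: 8.9
ee_pos: [0.5371, 0.0975, 0.1192]
tcp_rot: [0.0, 0.817, -0.577, 0.0]
contact_force: [-1.6, -1.7, 6.2]
gripper_width: 0.0189
t: 9.9
ee_pos: [0.5372, 0.0974, 0.2185]
tcp_rot: [-0.001, 0.817, -0.577, 0.001]
contact_force: [-0.6, -0.0, -0.7]
gripper_width: 0.0684
top [197. 289.] xy 0.4376 0.2576 encl 81.8 areaeq 77.8
top [490. 283.] xy 0.4636 -0.4253 encl 90.3 areaeq 88.5
top [130. 270.] xy 0.4775 0.4154 encl 75.4 areaeq 62.5
top [188. 215.] xy 0.6093 0.2840 encl 63.8 areaeq 57.8
top [301. 196.] xy 0.6593 0.0207 encl 86.7 areaeq 85.1
top [150. 188.] xy 0.6700 0.3744 encl 98.4 areaeq 60.3
top [209. 128.] xy 0.8188 0.2403 encl 59.5 areaeq 51.3
scene [420. 471.] xy 0.9941 0.0992 encl 61.6 areaeq 44.4
scene [474. 343.] xy 0.7687 0.2515 encl 49.8 areaeq 36.4
scene [478. 324.] xy 0.7299 0.2667 encl 30.1 areaeq 28.3
scene [522. 293.] xy 0.6681 0.3768 encl 99.5 areaeq 61.4
scene [470. 272.] xy 0.6076 0.2819 encl 65.7 areaeq 63.4
scene [351. 273.] xy 0.5868 0.0306 encl 87.5 areaeq 86.0
scene [398. 263.] xy 0.5701 0.1340 encl 67.9 areaeq 65.8
scene [138. 240.] xy 0.4563 -0.4248 encl 92.4 areaeq 90.6
scene [384. 221.] xy 0.4584 0.1198 encl 59.1 areaeq 50.8
scene [515. 217.] xy 0.4771 0.4169 encl 77.0 areaeq 63.9
scene [442. 210.] xy 0.4386 0.2565 encl 83.2 areaeq 80.8
t 10.2 pos [0.5355 0.097  0.216 ] head -70.5 q7 -1.59 w 0.0682 F [-0.4 -0.2  0. ]
dp [-0.1821, 0.0378, 0.0978] rot [0.0011, 0.0041, -2.2073] min rows 14.7
```

View pics/p4.png

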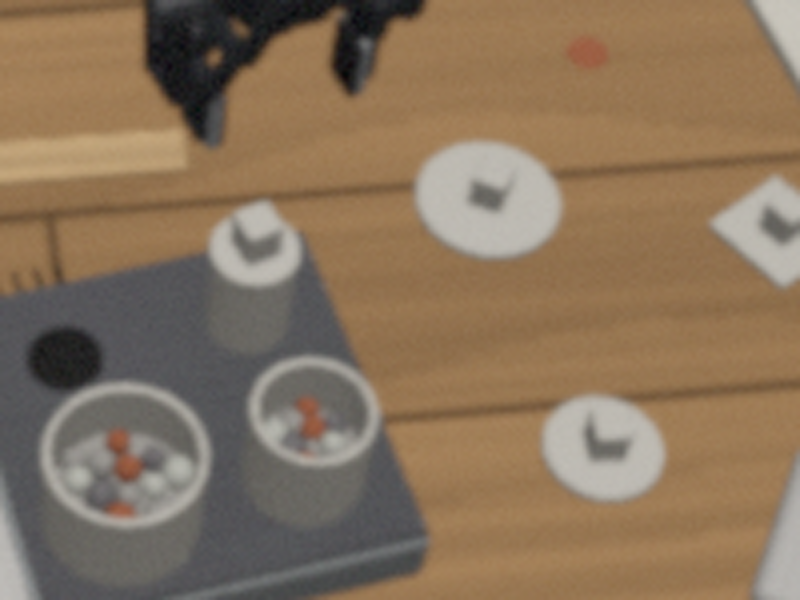

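```bash
python3 go.py 0.4387 0.256 0.1185 -34 1; python3 -m crank '[{"dp":[-0.03,0,0],"rot":[0,0,-0.1]},{"dp":[-0.07,0.01,0],"rot":[0,0,-0.22]},{"dp":[-0.11,0.022,0.01],"rot":[0,0,-0.35]},{"dp":[-0.15,0.03,0.03],"rot":[0,0,-0.48]},{"dp":[-0.182,0.038,0.06],"rot":[0,0,-0.6]},{"dp":[-0.182,0.038,0.09],"rot":[0,0,-0.637]},{"dp":[-0.182,0.038,0.098],"rot":[0,0,-0.637]},{"dp":[-0.182,0.038,0.098],"rot":[0,0,-0.637]},{"dp":[-0.182,0.038,0.098],"rot":[0,0,-0.637]},{"dp":[-0.182,0.038,0.098],"rot":[0,0,-0.637]},{"dp":[-0.182,0.038,0.098],"rot":[0,0,-0.637]},{"dp":[-0.182,0.038,0.098],"rot":[0,0,-0.637]}]' 1
python3 go.py 0.4387 0.256 0.0155 -34 8
```

```text
t 10.2 pos [0.5358 0.0971 0.2163] head -70.5 q7 -1.59 w 0.0683 F [-0.1  0.7  0. ]
dp [-0.1821, 0.0381, 0.098] rot [0.0025, 0.0015, -0.6365] min rows 4.2
t: 11.4
ee_pos: [0.4411, 0.2562, 0.1208]
tcp_rot: [-0.001, 0.956, -0.293, 0.001]
contact_force: [0.8, -0.6, 0.2]
gripper_width: 0.0853
t 11.8 pos [0.4403 0.2562 0.1201] head -34.0 q7 -1.42 w 0.0854 F [-0.4 -0.2  0.1]
dp [-0.0013, 0.0011, 0.1046] rot [-0.0004, -0.0004, 0.0002] min rows 2.1
```

```bash
python3 -m crank '[{"dp":[-0.001,0.001,0.03],"rot":[0,0,0]},{"dp":[-0.001,0.001,0.06],"rot":[0,0,0]},{"dp":[-0.001,0.001,0.085],"rot":[0,0,0]},{"dp":[-0.001,0.001,0.1],"rot":[0,0,0]},{"dp":[-0.001,0.001,0.104],"rot":[0,0,0]},{"dp":[-0.001,0.001,0.104],"rot":[0,0,0]},{"dp":[-0.001,0.001,0.104],"rot":[0,0,0]},{"dp":[-0.001,0.001,0.104],"rot":[0,0,0]}]'
python3 go.py 0.4387 0.256 0.0155 -34 3
```

```text
t: 12.6
ee_pos: [0.4398, 0.2567, 0.0171]
tcp_rot: [-0.001, 0.956, -0.292, 0.001]
contact_force: [0.3, 0.5, 0.2]
gripper_width: 0.0861
t 12.8 pos [0.4396 0.2564 0.0168] head -34.0 q7 -1.54 w 0.0854 F [ 0.3 -0.  -0.5]
dp [-0.0005, 0.0008, 0.0013] rot [-0.0018, -0.0012, 0.0003] min rows 0.0
```

```bash
python3 -m crank '[{"dp":[0,0.001,0.001],"rot":[0,0,0]},{"dp":[0,0.001,0.001],"rot":[0,0,0]},{"dp":[0,0.001,0.001],"rot":[0,0,0]},{"dp":[0,0.001,0.001],"rot":[0,0,0]},{"dp":[0,0.001,0.001],"rot":[0,0,0]},{"dp":[0,0.001,0.001],"rot":[0,0,0]},{"dp":[0,0.001,0.001],"rot":[0,0,0]},{"dp":[0,0.001,0.001],"rot":[0,0,0]},{"dp":[0,0.001,0.001],"rot":[0,0,0]}]' -1
python3 go.py 0.4387 0.256 0.0155 -34 4
python3 -m crank '[{"dp":[0,0,-0.02],"rot":[0,0,0]},{"dp":[0,0,-0.06],"rot":[0,0,0]},{"dp":[0,0,-0.11],"rot":[0,0,0]},{"dp":[0,0,-0.16],"rot":[0,0,0]},{"dp":[0,0,-0.17],"rot":[0,0,0]},{"dp":[0,0,-0.17],"rot":[0,0,0]},{"dp":[0,0,-0.17],"rot":[0,0,0]}]'
python3 go.py 0.6467 0.0188 0.185 -34 4
```

```text
t: 13.65
ee_pos: [0.4384, 0.2554, 0.015]
tcp_rot: [-0.0, 0.956, -0.292, 0.0]
contact_force: [-0.0, 0.3, 2.4]
gripper_width: 0.0188
t 13.8 pos [0.4384 0.2554 0.015 ] head -34.0 q7 -1.55 w 0.0187 F [0.9 0.1 2.5]
dp [-0.0001, -0.0007, -0.0005] rot [-0.0007, -0.0002, 0.0005] min rows 0.0
t: 14.55
ee_pos: [0.437, 0.2538, 0.183]
tcp_rot: [0.001, 0.956, -0.292, -0.001]
contact_force: [-0.3, -1.3, -1.5]
gripper_width: 0.0185
t 14.8 pos [0.4365 0.2538 0.1823] head -34.0 q7 -1.35 w 0.0184 F [-0.3  0.  -0.5]
dp [0.3057, 0.0774, -0.0032] rot [0.0044, 0.0026, 0.0004] min rows 6.3
```

```bash
python3 -m crank '[{"dp":[0.03,0.0075,-0.01],"rot":[0,0,0]},{"dp":[0.07,0.018,-0.01],"rot":[0,0,0]},{"dp":[0.115,0.029,-0.01],"rot":[0,0,0]},{"dp":[0.16,0.04,-0.01],"rot":[0,0,0]},{"dp":[0.205,0.052,-0.01],"rot":[0,0,0]},{"dp":[0.245,0.062,-0.01],"rot":[0,0,0]},{"dp":[0.28,0.071,-0.01],"rot":[0,0,0]},{"dp":[0.3,0.076,-0.01],"rot":[0,0,0]},{"dp":[0.306,0.077,0],"rot":[0,0,0]},{"dp":[0.306,0.077,0.02],"rot":[0,0,0]},{"dp":[0.306,0.077,0.03],"rot":[0,0,0]},{"dp":[0.306,0.077,0.03],"rot":[0,0,0]}]'
python3 -m crank '[{"dp":[0,0,0.01],"rot":[0,0,0]},{"dp":[0,0,0.01],"rot":[0,0,0]},{"dp":[0,0,0.01],"rot":[0,0,0]},{"dp":[0,0,0.01],"rot":[0,0,0]}]'
python3 go.py 0.6467 0.0188 0.128 -34 4
python3 - <<'E'
from h import *
s=cam("scene")
crop(s,310,225,410,310,8,"pics/p5.png")
E
```

```text
t: 15.95
ee_pos: [0.6456, 0.0217, 0.1511]
tcp_rot: [0.001, 0.957, -0.291, -0.004]
contact_force: [-0.9, -0.1, -0.8]
gripper_width: 0.0186
t: 16.35
ee_pos: [0.6494, 0.0204, 0.1456]
tcp_rot: [-0.0, 0.956, -0.292, 0.001]
contact_force: [-0.3, 0.3, -0.5]
gripper_width: 0.0193
t 16.6 pos [0.6493 0.0203 0.1455] head -34.0 q7 -0.90 w 0.0187 F [ 0.4 -0.1 -0.6]
dp [-0.0014, 0.0027, 0.0175] rot [-0.0007, -0.0011, 0.0004] min rows 0.4
```

View pics/p5.png

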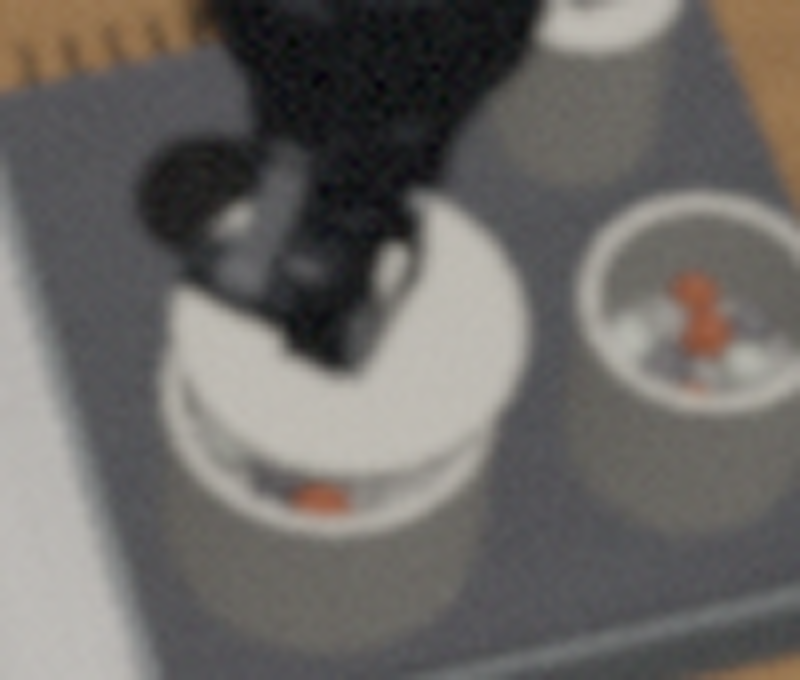

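Correct laterally (-1.4, +2.7 mm), descend to just above the rim, and recheck.

```bash
python3 -m crank '[{"dp":[-0.0014,0.0027,0.005],"rot":[0,0,0]},{"dp":[-0.0014,0.0027,0.01],"rot":[0,0,0]},{"dp":[-0.0014,0.0027,0.0155],"rot":[0,0,0]},{"dp":[-0.0014,0.0027,0.0155],"rot":[0,0,0]},{"dp":[-0.0014,0.0027,0.0155],"rot":[0,0,0]}]'
python3 go.py 0.6467 0.0188 0.1185 -34 4
python3 - <<'E'
from h import *
s=cam("scene")
crop(s,310,225,410,310,8,"pics/p6.png")
E
```

```text
t: 17.1
ee_pos: [0.6459, 0.0188, 0.1288]
tcp_rot: [0.0, 0.956, -0.292, -0.0]
contact_force: [-0.6, -0.4, -1.0]
gripper_width: 0.0188
t 17.3 pos [0.6464 0.0189 0.1294] head -34.0 q7 -0.90 w 0.0187 F [-0.2 -0.3 -0.3]
dp [0.0003, -0.0001, 0.0109] rot [-0.0003, -0.0002, 0.0005] min rows 0.2
```

View pics/p6.png

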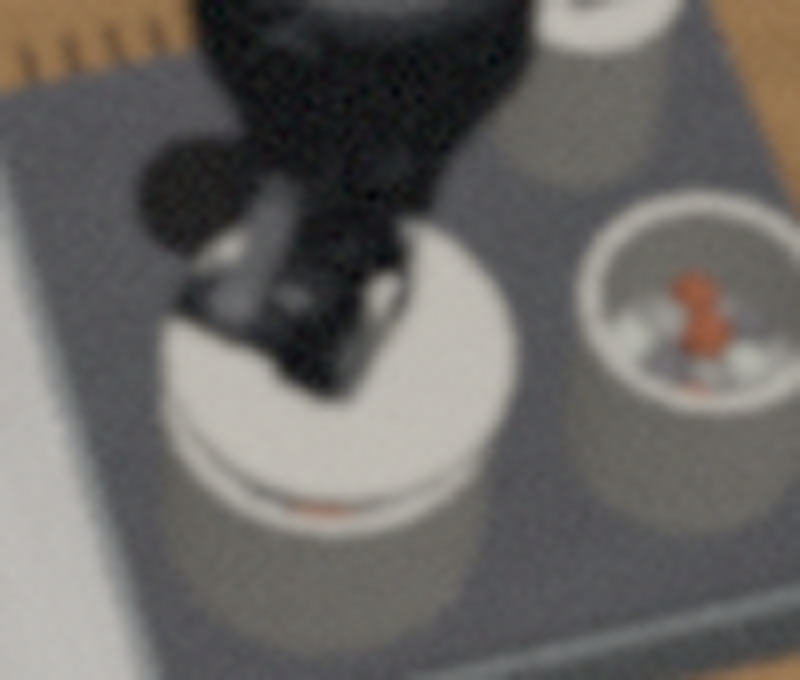

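```bash
python3 -m crank '[{"dp":[0.0008,0.0012,0.001],"rot":[0,0,0]},{"dp":[0.0008,0.0012,0.003],"rot":[0,0,0]},{"dp":[0.0008,0.0012,0.005],"rot":[0,0,0]},{"dp":[0.0008,0.0012,0.007],"rot":[0,0,0]},{"dp":[0.0008,0.0012,0.009],"rot":[0,0,0]},{"dp":[0.0008,0.0012,0.0105],"rot":[0,0,0]},{"dp":[0.0008,0.0012,0.0115],"rot":[0,0,0]},{"dp":[0.0008,0.0012,0.0115],"rot":[0,0,0]}]'
python3 - <<'E'
from h import *
s=cam("scene")
crop(s,310,225,410,310,8,"pics/p7.png")
E
python3 go.py 0.6467 0.0188 0.1185 -34 2
```

```text
t: 18.15
ee_pos: [0.6463, 0.0174, 0.1181]
tcp_rot: [-0.0, 0.956, -0.292, 0.0]
contact_force: [-1.4, 0.3, 1.1]
gripper_width: 0.019
t 18.3 pos [0.6463 0.0174 0.1181] head -34.0 q7 -0.90 w 0.0189 F [-0.9 -1.   2.1]
dp [-0.0004, -0.0014, -0.0004] rot [-0.0001, -0.0001, 0.0005] min rows 0.0
```

View pics/p7.png

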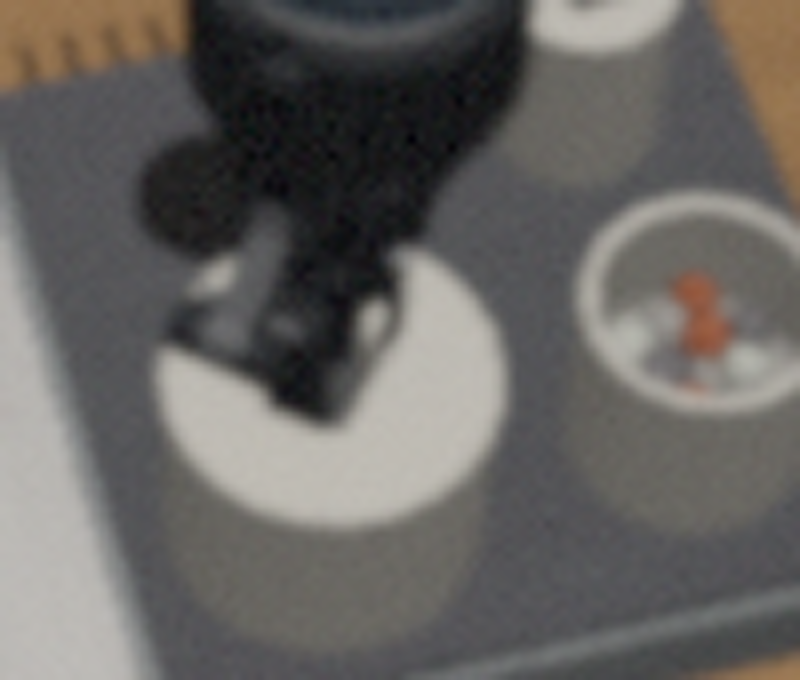

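Seated, light contact. Release, rise, and re-measure the medium lid.

```bash
python3 -m crank '[{"dp":[0,0,0],"rot":[0,0,0]},{"dp":[0,0,0],"rot":[0,0,0]},{"dp":[0,0,0],"rot":[0,0,0]},{"dp":[0,0,0],"rot":[0,0,0]},{"dp":[0,0,0],"rot":[0,0,0]},{"dp":[0,0,-0.03],"rot":[0,0,0]},{"dp":[0,0,-0.07],"rot":[0,0,0]},{"dp":[0,0,-0.1],"rot":[0,0,0]},{"dp":[0,0,-0.1],"rot":[0,0,0]},{"dp":[0,0,-0.1],"rot":[0,0,0]}]' 0.6
python3 - <<'E'
from h import *
from meas import lids
from pots import fitpots
for n in ("top","scene"):
    c=cam(n)
    cv2.imwrite(f"pics/{n}8.png",c["img"][:,:,::-1])
    for o in lids(c): 
        if o[2]>.2: print(n,o[0].round(),"xy %.4f %.4f encl %.1f areaeq %.1f"%o[1:])
    fitpots(c,lst=[("medium",.031,(.63,.12)),("largelid",.041,(.645,.02)),("smalllid",.023,(.535,.1))],z=.11)
E
python3 go.py 0.608 0.2815 0.12 0 1
```

```text
t: 19.3
ee_pos: [0.6468, 0.0175, 0.2189]
tcp_rot: [-0.0, 0.956, -0.292, 0.001]
contact_force: [-1.6, -0.8, -1.1]
gripper_width: 0.0681
top [130. 270.] xy 0.4775 0.4153 encl 76.1 areaeq 62.6
top [189. 216.] xy 0.6081 0.2810 encl 63.8 areaeq 61.5
top [150. 189.] xy 0.6699 0.3744 encl 98.4 areaeq 60.4
top [210. 126.] xy 0.8200 0.2388 encl 59.5 areaeq 53.6
smalllid fixedR [0.5356 0.0982] free [0.5357 0.0986 0.0219] rms 0.62 mm
medium fixedR [0.6306 0.112 ] free [0.6308 0.1122 0.03  ] rms 0.64 mm
scene [475. 343.] xy 0.7686 0.2516 encl 49.2 areaeq 37.0
scene [478. 324.] xy 0.7301 0.2669 encl 30.2 areaeq 28.1
scene [522. 293.] xy 0.6682 0.3767 encl 99.0 areaeq 61.5
scene [470. 272.] xy 0.6076 0.2819 encl 65.7 areaeq 63.4
scene [515. 217.] xy 0.4770 0.4169 encl 77.3 areaeq 64.0
largelid fixedR [0.6437 0.0198] free [0.644  0.0197 0.0404] rms 1.87 mm
medium fixedR [0.6322 0.113 ] free [0.6323 0.1129 0.0303] rms 0.64 mm
smalllid fixedR [0.529  0.1006] free [0.5261 0.1013 0.02  ] rms 2.39 mm
t 19.4 pos [0.6449 0.017  0.2158] head -34.0 q7 -0.86 w 0.0683 F [ 0.1 -0.1 -1. ]
dp [-0.1782, -0.1989, 0.0959] rot [0.0013, 0.0032, -0.593] min rows 5.7
```

View pics/scene8.png

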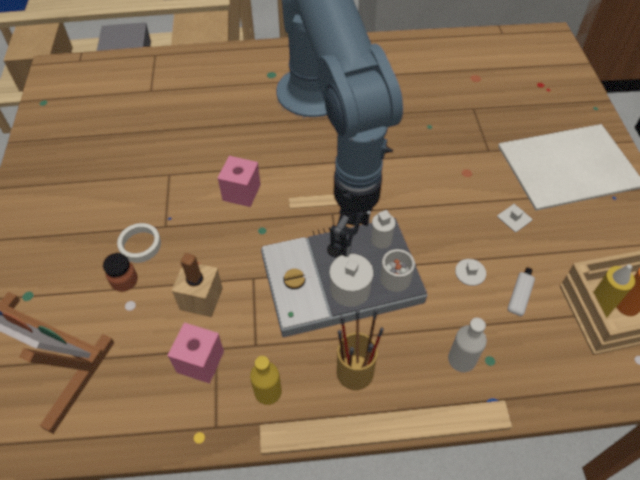

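```bash
python3 -m crank '[{"dp":[-0.025,-0.028,0],"rot":[0,0,-0.1]},{"dp":[-0.055,-0.061,0],"rot":[0,0,-0.2]},{"dp":[-0.085,-0.095,0],"rot":[0,0,-0.3]},{"dp":[-0.115,-0.128,0],"rot":[0,0,-0.42]},{"dp":[-0.15,-0.167,0.01],"rot":[0,0,-0.54]},{"dp":[-0.178,-0.199,0.04],"rot":[0,0,-0.593]},{"dp":[-0.178,-0.199,0.07],"rot":[0,0,-0.593]},{"dp":[-0.178,-0.199,0.096],"rot":[0,0,-0.593]},{"dp":[-0.178,-0.199,0.096],"rot":[0,0,-0.593]},{"dp":[-0.178,-0.199,0.096],"rot":[0,0,-0.593]},{"dp":[-0.178,-0.199,0.096],"rot":[0,0,-0.593]},{"dp":[-0.178,-0.199,0.096],"rot":[0,0,-0.593]}]' 1
python3 go.py 0.608 0.2815 0.0155 0 8
```

```text
t: 20.65
ee_pos: [0.6113, 0.2821, 0.1239]
tcp_rot: [-0.001, 1.0, -0.001, 0.002]
contact_force: [0.5, 0.1, 0.9]
gripper_width: 0.0856
t 21.1 pos [0.6104 0.2819 0.1229] head -0.0 q7 -0.79 w 0.0853 F [-0.2 -0.1  0.1]
dp [-0.0026, 0.0005, 0.1074] rot [-0.0006, -0.0016, -0.0004] min rows 2.1
```

```bash
python3 -m crank '[{"dp":[-0.0025,0.0005,0.03],"rot":[0,0,0]},{"dp":[-0.0025,0.0005,0.06],"rot":[0,0,0]},{"dp":[-0.0025,0.0005,0.085],"rot":[0,0,0]},{"dp":[-0.0025,0.0005,0.1],"rot":[0,0,0]},{"dp":[-0.0025,0.0005,0.107],"rot":[0,0,0]},{"dp":[-0.0025,0.0005,0.107],"rot":[0,0,0]},{"dp":[-0.0025,0.0005,0.107],"rot":[0,0,0]},{"dp":[-0.0025,0.0005,0.107],"rot":[0,0,0]}]'
python3 go.py 0.608 0.2815 0.0155 0 3
```

```text
t: 21.85
ee_pos: [0.6085, 0.2822, 0.0166]
tcp_rot: [-0.001, 1.0, -0.0, 0.001]
contact_force: [0.3, -0.3, -0.5]
gripper_width: 0.0858
t 22.0 pos [0.6083 0.2819 0.0162] head -0.0 q7 -0.85 w 0.0855 F [ 0.1 -0.2  0.8]
dp [-0.0003, 0.0004, 0.0007] rot [-0.0011, -0.0022, -0.0001] min rows 0.0
```

```bash
python3 -m crank '[{"dp":[0,0.0005,0.0005],"rot":[0,0,0]},{"dp":[0,0.0005,0.0005],"rot":[0,0,0]},{"dp":[0,0.0005,0.0005],"rot":[0,0,0]},{"dp":[0,0.0005,0.0005],"rot":[0,0,0]},{"dp":[0,0.0005,0.0005],"rot":[0,0,0]},{"dp":[0,0.0005,0.0005],"rot":[0,0,0]},{"dp":[0,0.0005,0.0005],"rot":[0,0,0]},{"dp":[0,0.0005,0.0005],"rot":[0,0,0]},{"dp":[0,0.0005,0.0005],"rot":[0,0,0]}]' -1
python3 go.py 0.608 0.2815 0.0155 0 4
python3 -m crank '[{"dp":[0,0,-0.02],"rot":[0,0,0]},{"dp":[0,0,-0.06],"rot":[0,0,0]},{"dp":[0,0,-0.11],"rot":[0,0,0]},{"dp":[0,0,-0.16],"rot":[0,0,0]},{"dp":[0,0,-0.17],"rot":[0,0,0]},{"dp":[0,0,-0.17],"rot":[0,0,0]},{"dp":[0,0,-0.17],"rot":[0,0,0]}]'
python3 go.py 0.6315 0.1120 0.15 0 4
```

```text
t: 22.9
ee_pos: [0.6075, 0.2811, 0.0145]
tcp_rot: [-0.0, 1.0, 0.0, 0.0]
contact_force: [-0.4, -0.7, 1.3]
gripper_width: 0.0186
t 23.1 pos [0.6075 0.2811 0.0145] head 0.0 q7 -0.85 w 0.0190 F [-0.1  0.2  1.7]
dp [0.0005, -0.0004, -0.001] rot [-0.0004, -0.0005, 0.0001] min rows 0.0
t: 23.8
ee_pos: [0.6064, 0.28, 0.1834]
tcp_rot: [0.001, 1.0, -0.0, -0.001]
contact_force: [0.8, -0.7, -1.1]
gripper_width: 0.0189
t 24.0 pos [0.6058 0.2796 0.1816] head 0.0 q7 -0.76 w 0.0187 F [ 0.2 -0.2 -0.9]
dp [0.0258, 0.1675, 0.0319] rot [0.0024, 0.0043, 0.0] min rows 3.4
```

```bash
python3 -m crank '[{"dp":[0.005,0.03,0],"rot":[0,0,0]},{"dp":[0.011,0.07,0],"rot":[0,0,0]},{"dp":[0.017,0.11,0],"rot":[0,0,0]},{"dp":[0.022,0.145,0],"rot":[0,0,0]},{"dp":[0.025,0.164,0],"rot":[0,0,0]},{"dp":[0.025,0.166,0.015],"rot":[0,0,0]},{"dp":[0.025,0.166,0.03],"rot":[0,0,0]},{"dp":[0.025,0.166,0.034],"rot":[0,0,0]},{"dp":[0.025,0.166,0.034],"rot":[0,0,0]},{"dp":[0.025,0.166,0.034],"rot":[0,0,0]},{"dp":[0.025,0.166,0.034],"rot":[0,0,0]},{"dp":[0.025,0.166,0.034],"rot":[0,0,0]}]'
python3 go.py 0.6315 0.1120 0.129 0 6
```

```text
t: 25.2
ee_pos: [0.6327, 0.1157, 0.1511]
tcp_rot: [-0.0, 1.0, 0.0, 0.001]
contact_force: [-0.4, -0.0, -0.2]
gripper_width: 0.0189
t 25.5 pos [0.6326 0.115  0.1507] head 0.0 q7 -0.51 w 0.0181 F [-0.  -0.2 -0.8]
dp [-0.0011, 0.003, 0.0217] rot [-0.0001, -0.0008, 0.0] min rows 0.4
```

```bash
python3 -m crank '[{"dp":[-0.001,0.004,0.005],"rot":[0,0,0]},{"dp":[-0.001,0.004,0.013],"rot":[0,0,0]},{"dp":[-0.001,0.004,0.02],"rot":[0,0,0]},{"dp":[-0.001,0.004,0.021],"rot":[0,0,0]},{"dp":[-0.001,0.004,0.021],"rot":[0,0,0]},{"dp":[-0.001,0.004,0.021],"rot":[0,0,0]}]'
python3 go.py 0.6315 0.1110 0.1185 0 4
python3 - <<'E'
from h import *
s=cam("scene")
crop(s,360,220,440,300,8,"pics/p9.png")
E
```

```text
t: 26.1
ee_pos: [0.6314, 0.1111, 0.1293]
tcp_rot: [-0.0, 1.0, 0.0, 0.0]
contact_force: [-0.1, -0.0, -1.3]
gripper_width: 0.0187
t 26.3 pos [0.6316 0.1111 0.1297] head 0.0 q7 -0.52 w 0.0183 F [-0.3  0.3 -0.3]
dp [-0.0001, 0.0001, 0.0112] rot [-0.0003, -0.0007, 0.0002] min rows 0.2
```

View pics/p9.png

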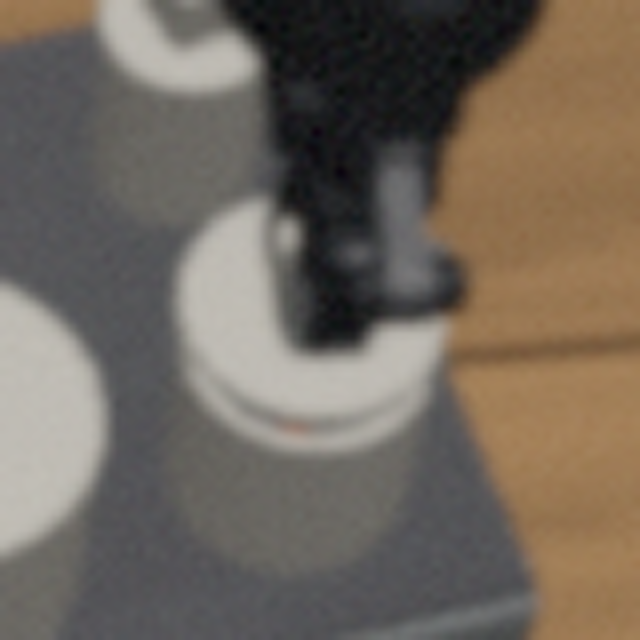

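```bash
python3 -m crank '[{"dp":[0,0,0.001],"rot":[0,0,0]},{"dp":[0,0,0.003],"rot":[0,0,0]},{"dp":[0,0,0.005],"rot":[0,0,0]},{"dp":[0,0,0.007],"rot":[0,0,0]},{"dp":[0,0,0.009],"rot":[0,0,0]},{"dp":[0,0,0.011],"rot":[0,0,0]},{"dp":[0,0,0.0122],"rot":[0,0,0]},{"dp":[0,0,0.0122],"rot":[0,0,0]}]'
python3 -m crank '[{"dp":[0,0,0],"rot":[0,0,0]},{"dp":[0,0,0],"rot":[0,0,0]},{"dp":[0,0,0],"rot":[0,0,0]},{"dp":[0,0,0],"rot":[0,0,0]},{"dp":[0,0,0],"rot":[0,0,0]},{"dp":[0,0,-0.03],"rot":[0,0,0]},{"dp":[0,0,-0.07],"rot":[0,0,0]},{"dp":[0,0,-0.11],"rot":[0,0,0]},{"dp":[0,0,-0.11],"rot":[0,0,0]},{"dp":[0,0,-0.11],"rot":[0,0,0]}]' 0.6
python3 - <<'E'
from h import *
s=cam("scene")
crop(s,320,190,440,310,6,"pics/p10.png")
E
python3 go.py 0.612 -0.285 0.25 60 2;python3 go.py 0.612 -0.285 0.25 -30 1
```

```text
t: 27.15
ee_pos: [0.6314, 0.1109, 0.1175]
tcp_rot: [0.0, 1.0, 0.0, 0.0]
contact_force: [-0.7, -0.1, 1.4]
gripper_width: 0.019
t: 28.15
ee_pos: [0.6322, 0.1113, 0.2288]
tcp_rot: [-0.0, 1.0, 0.0, 0.002]
contact_force: [-0.3, -0.7, 0.1]
gripper_width: 0.0686
t 28.3 pos [0.6302 0.1103 0.2254] head -0.0 q7 -0.46 w 0.0683 F [-0.1  0.5 -0.1]
dp [-0.0183, 0.3953, -0.0242] rot [-0.0007, 0.003, -1.0472] min rows 7.9
t 28.4 pos [0.63   0.1102 0.2249] head -0.0 q7 -0.46 w 0.0682 F [ 0.  -0.3 -0.7]
dp [-0.0181, 0.3953, -0.0247] rot [0.0018, 0.0034, 0.5236] min rows 7.9
```

View pics/p10.png

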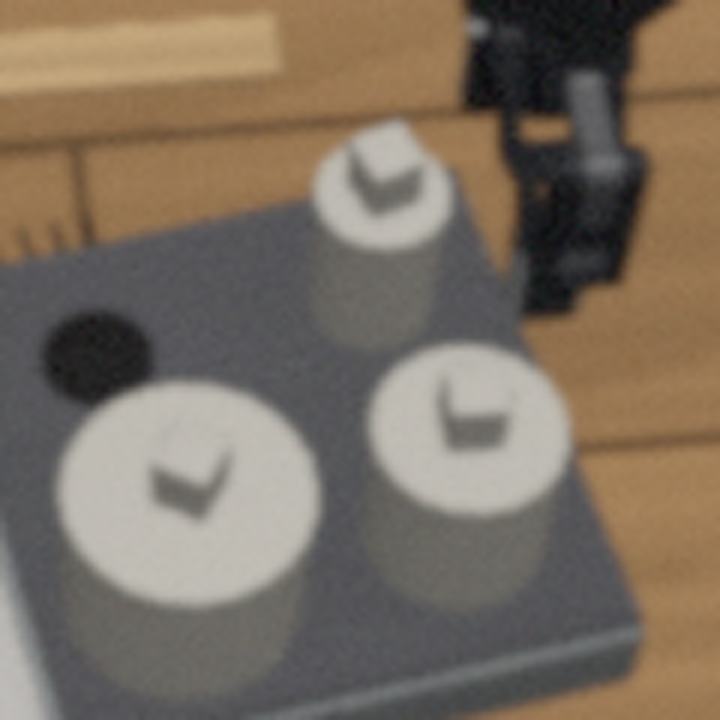

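```bash
python3 -m crank '[{"dp":[0,0.03,-0.01],"rot":[0,0,-0.1]},{"dp":[0,0.07,-0.02],"rot":[0,0,-0.2]},{"dp":[0,0.115,-0.02],"rot":[0,0,-0.32]},{"dp":[-0.005,0.16,-0.02],"rot":[0,0,-0.44]},{"dp":[-0.008,0.205,-0.02],"rot":[0,0,-0.56]},{"dp":[-0.01,0.25,-0.02],"rot":[0,0,-0.68]},{"dp":[-0.014,0.295,-0.02],"rot":[0,0,-0.8]},{"dp":[-0.016,0.34,-0.02],"rot":[0,0,-0.92]},{"dp":[-0.018,0.38,-0.01],"rot":[0,0,-1.04]},{"dp":[-0.018,0.395,0],"rot":[0,0,-1.047]},{"dp":[-0.018,0.395,0],"rot":[0,0,-1.047]},{"dp":[-0.018,0.395,0],"rot":[0,0,-1.047]}]' 1
python3 -m crank '[{"dp":[0,0,0],"rot":[0,0,0]},{"dp":[0,0,0],"rot":[0,0,0]},{"dp":[0,0,0],"rot":[0,0,0]}]'
python3 go.py 0.612 -0.285 0.104 60 4
python3 - <<'E'
from h import *
s=cam("scene"); t=cam("top")
a=t["img"][170:270,380:480,::-1]; b=s["img"][210:330,140:260,::-1]
cv2.imwrite("pics/p11.png",np.hstack([cv2.resize(a,(400,400)),cv2.resize(b,(400,400))]))
E
```

```text
t: 29.55
ee_pos: [0.6131, -0.2816, 0.2258]
tcp_rot: [-0.002, 0.866, 0.5, 0.0]
contact_force: [-0.1, 0.7, -0.6]
gripper_width: 0.0851
t: 29.85
ee_pos: [0.6142, -0.2819, 0.228]
tcp_rot: [0.0, 0.865, 0.501, 0.0]
contact_force: [0.9, -1.0, -0.2]
gripper_width: 0.0856
t 30.1 pos [ 0.6137 -0.2832  0.2276] head 60.1 q7 1.15 w 0.0854 F [ 0.2 -0.1 -0.4]
dp [-0.0024, -0.0007, 0.1236] rot [0.0007, 0.0, 0.0012] min rows 2.5
```

View pics/p11.png

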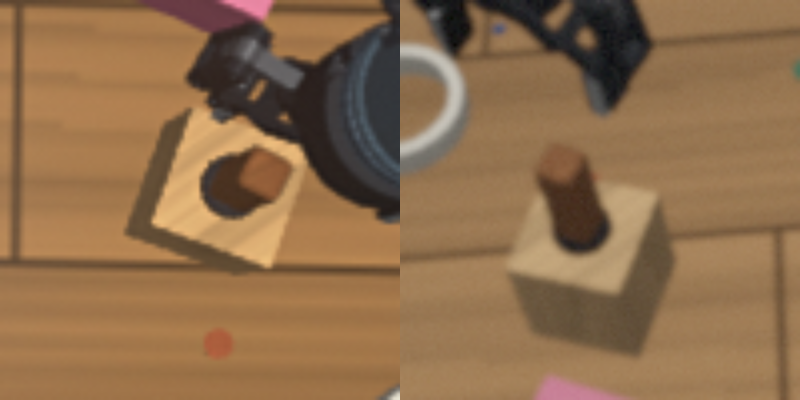

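The top view (left) shows the arm above and right of the handle; the wooden block (not the pink one) bears the driver. Descend.

```bash
python3 -m crank '[{"dp":[-0.0024,-0.0007,0.02],"rot":[0,0,0]},{"dp":[-0.0024,-0.0007,0.045],"rot":[0,0,0]},{"dp":[-0.0024,-0.0007,0.07],"rot":[0,0,0]},{"dp":[-0.0024,-0.0007,0.09],"rot":[0,0,0]},{"dp":[-0.0024,-0.0007,0.11],"rot":[0,0,0]},{"dp":[-0.0024,-0.0007,0.12],"rot":[0,0,0]},{"dp":[-0.0024,-0.0007,0.123],"rot":[0,0,0]},{"dp":[-0.0024,-0.0007,0.123],"rot":[0,0,0]},{"dp":[-0.0024,-0.0007,0.123],"rot":[0,0,0]}]'
python3 go.py 0.612 -0.285 0.104 60 4
```

```text
t: 31.05
ee_pos: [0.6125, -0.2861, 0.1054]
tcp_rot: [0.001, 0.866, 0.5, 0.001]
contact_force: [0.3, -0.3, 0.9]
gripper_width: 0.0857
t 31.2 pos [ 0.6124 -0.2861  0.1054] head 60.0 q7 1.09 w 0.0853 F [-0.  -0.2  0.4]
dp [0.0007, -0.0009, 0.0014] rot [0.0022, -0.0003, -0.0002] min rows 0.0
```

```bash
python3 -m crank '[{"dp":[0.0007,-0.001,0.001],"rot":[0,0,0]},{"dp":[0.0007,-0.001,0.001],"rot":[0,0,0]},{"dp":[0.0007,-0.001,0.001],"rot":[0,0,0]},{"dp":[0.0007,-0.001,0.001],"rot":[0,0,0]},{"dp":[0.0007,-0.001,0.001],"rot":[0,0,0]},{"dp":[0.0007,-0.001,0.001],"rot":[0,0,0]},{"dp":[0.0007,-0.001,0.001],"rot":[0,0,0]},{"dp":[0.0007,-0.001,0.001],"rot":[0,0,0]},{"dp":[0.0007,-0.001,0.001],"rot":[0,0,0]},{"dp":[0.0007,-0.001,0.001],"rot":[0,0,0]}]' -1
python3 go.py 0.612 -0.285 0.104 60 4
python3 -m crank '[{"dp":[0,0,-0.01],"rot":[0,0,0]},{"dp":[0,0,-0.03],"rot":[0,0,0]},{"dp":[0,0,-0.05],"rot":[0,0,0]},{"dp":[0,0,-0.075],"rot":[0,0,0]},{"dp":[0,0,-0.1],"rot":[0,0,0]},{"dp":[0,0,-0.12],"rot":[0,0,0]},{"dp":[0,0,-0.13],"rot":[0,0,0]},{"dp":[0,0,-0.13],"rot":[0,0,0]},{"dp":[0,0,-0.13],"rot":[0,0,0]},{"dp":[0,0,-0.13],"rot":[0,0,0]}]'
python3 - <<'E'
from h import *
s=cam("scene"); t=cam("top")
a=t["img"][150:270,380:500,::-1]; b=s["img"][180:330,130:280,::-1]
cv2.imwrite("pics/p12.png",np.hstack([cv2.resize(a,(400,400)),cv2.resize(b,(400,400),interpolation=cv2.INTER_CUBIC)]))
E
```

```text
t: 32.25
ee_pos: [0.6111, -0.2848, 0.1032]
tcp_rot: [0.0, 0.866, 0.5, 0.0]
contact_force: [1.1, -1.5, 0.4]
gripper_width: 0.0232
t 32.5 pos [ 0.6111 -0.2847  0.1032] head 60.0 q7 1.09 w 0.0234 F [0.1 0.4 0.6]
dp [0.0002, 0.0009, -0.0008] rot [0.0002, -0.0001, -0.0001] min rows 0.0
t: 33.45
ee_pos: [0.6098, -0.2846, 0.2311]
tcp_rot: [-0.001, 0.866, 0.5, -0.001]
contact_force: [-0.6, 0.2, -1.4]
gripper_width: 0.0236
```

View pics/p12.png

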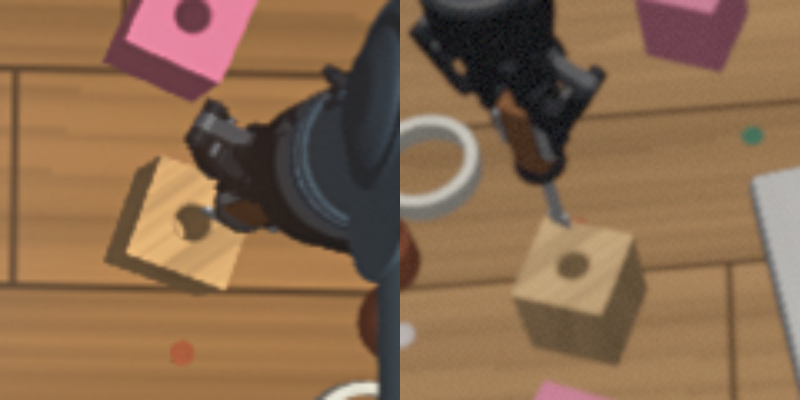

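```bash
python3 - <<'E'
from h import *
s=cam("scene"); t=cam("top")
crop(s,165,235,215,300,9,"pics/p13.png")
print(onz(s,(194.5-.3,279.4-.3),.08),onz(t,(380+192/400*120-.3,150+222/400*120-.3),.08))
E
python3 go.py 0.614 -0.09 0.25 60 3
```

```text
[ 0.61263817 -0.2845688   0.08      ] [ 0.61163291 -0.28493478  0.08      ]
t 33.8 pos [ 0.6108 -0.2847  0.2325] head 60.0 q7 1.15 w 0.0231 F [-0.5 -0.1 -1.3]
dp [0.1702, -0.0946, -0.0174] rot [-0.001, -0.0001, -0.0001] min rows 3.9
```

View pics/p13.png

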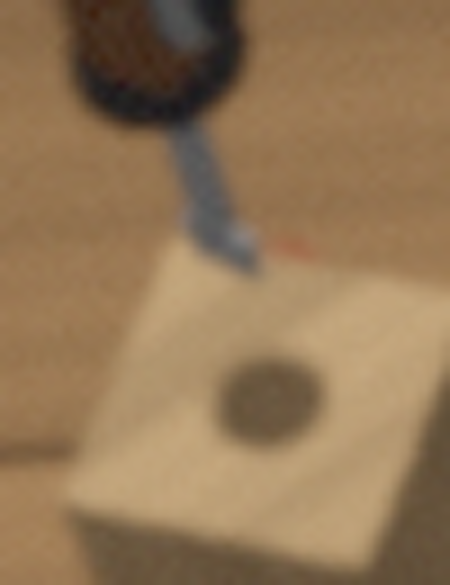

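```bash
python3 -m crank '[{"dp":[0.02,-0.01,0],"rot":[0,0,-0.08]},{"dp":[0.05,-0.03,0],"rot":[0,0,-0.18]},{"dp":[0.085,-0.05,0],"rot":[0,0,-0.3]},{"dp":[0.125,-0.07,0],"rot":[0,0,-0.42]},{"dp":[0.155,-0.086,0],"rot":[0,0,-0.55]},{"dp":[0.17,-0.094,0],"rot":[0,0,-0.66]},{"dp":[0.17,-0.094,0.02],"rot":[0,0,-0.688]},{"dp":[0.17,-0.094,0.04],"rot":[0,0,-0.688]},{"dp":[0.17,-0.094,0.04],"rot":[0,0,-0.688]},{"dp":[0.17,-0.094,0.04],"rot":[0,0,-0.688]},{"dp":[0.17,-0.094,0.04],"rot":[0,0,-0.688]},{"dp":[0.17,-0.094,0.04],"rot":[0,0,-0.688]}]'
python3 -m crank '[{"dp":[0,0,0],"rot":[0,0,0]},{"dp":[0,0,0],"rot":[0,0,0]},{"dp":[0,0,0],"rot":[0,0,0]}]'
python3 go.py 0.614 -0.09 0.175 99.4 4
python3 - <<'E'
from h import *
s=cam("scene"); t=cam("top")
crop(s,265,235,325,295,10,"pics/p14.png")
crop(t,310,180,390,240,10,"pics/p14t.png")
E
```

```text
t: 35.0
ee_pos: [0.6156, -0.0906, 0.1945]
tcp_rot: [0.001, 0.647, 0.763, 0.001]
contact_force: [0.1, 0.0, -0.5]
gripper_width: 0.0232
t: 35.3
ee_pos: [0.6148, -0.0906, 0.1934]
tcp_rot: [0.0, 0.647, 0.763, 0.0]
contact_force: [-0.3, 0.0, -1.7]
gripper_width: 0.0232
t 35.5 pos [ 0.6146 -0.0905  0.1932] head 99.4 q7 1.46 w 0.0237 F [-0.3 -0.4 -1.8]
dp [0.0006, -0.0005, 0.0182] rot [0.0001, 0.0, 0.0002] min rows 0.4
```

View pics/p14.png

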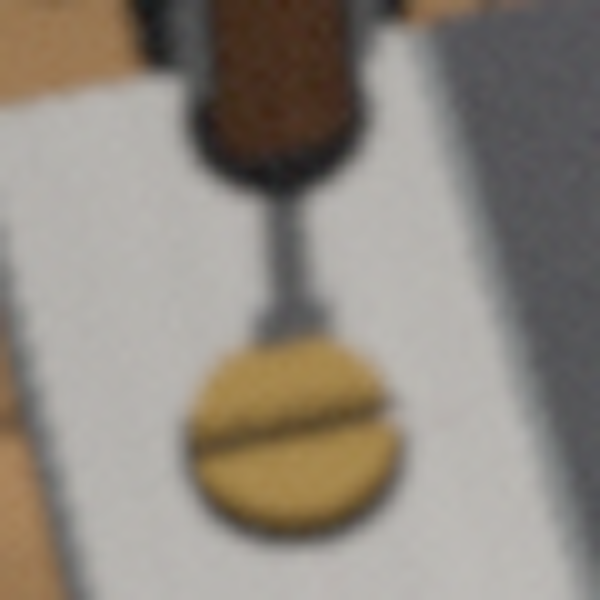

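View pics/p14t.png

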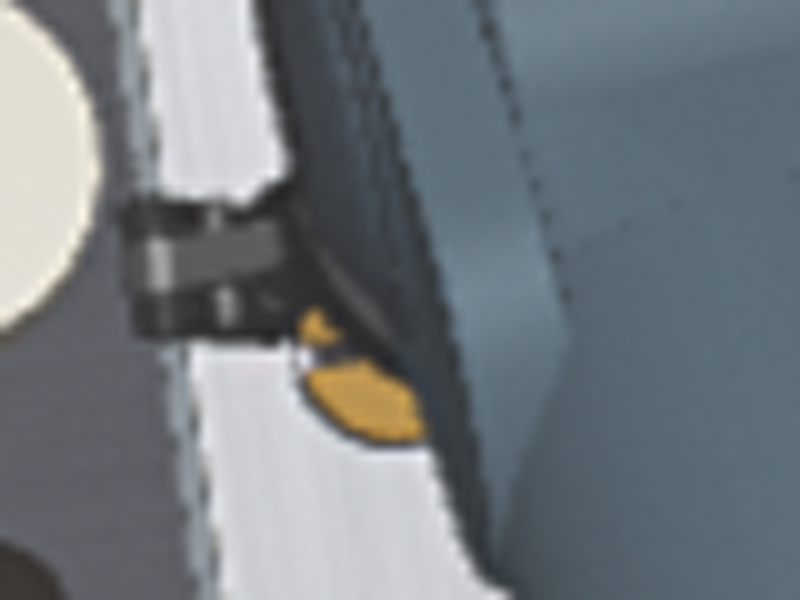

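```bash
python3 - <<'E'
from h import *
s=cam("scene"); P=read_state()["ee_pos"]
for dz in (.096,.098,.1):
  print(P,(proj(s,[P[0],P[1],P[2]-dz])-[265,235])*10)
print((proj(s,[.614,-.0897,.061])-[265,235])*10)
E
```

```text
[ 0.61459178 -0.09052981  0.19302482] [276.33403841 322.74231611]
[ 0.61459178 -0.09052981  0.19302482] [276.75003438 328.2328855 ]
[ 0.61459178 -0.09052981  0.19302482] [277.16491067 333.70821562]
[287.60209106 416.4850058 ]
```

```bash
python3 -m crank '[{"dp":[0,0,0.01],"rot":[0,0,0]},{"dp":[0,0,0.02],"rot":[0,0,0]},{"dp":[0,0,0.028],"rot":[0,0,0]},{"dp":[0,0,0.031],"rot":[0,0,0]},{"dp":[0,0,0.033],"rot":[0,0,0]},{"dp":[0,0,0.035],"rot":[0,0,0]},{"dp":[0,0,0.035],"rot":[0,0,0]},{"dp":[0,0,0.035],"rot":[0,0,0]}]'
python3 -m crank '[{"dp":[0,0,0.001],"rot":[0,0,0]},{"dp":[0,0,0.002],"rot":[0,0,0]},{"dp":[0,0,0.003],"rot":[0,0,0]},{"dp":[0,0,0.004],"rot":[0,0,0]},{"dp":[0,0,0.005],"rot":[0,0,0]},{"dp":[0,0,0.005],"rot":[0,0,0]}]'
python3 go.py 0.614 -0.09 0.152 99.4 4
python3 - <<'E'
from h import *
s=cam("scene")
crop(s,265,235,325,295,10,"pics/p15.png")
E
```

```text
t: 36.45
ee_pos: [0.6149, -0.0905, 0.1584]
tcp_rot: [0.0, 0.647, 0.763, 0.0]
contact_force: [0.6, -0.4, -1.6]
gripper_width: 0.0235
t: 37.05
ee_pos: [0.6143, -0.0906, 0.1525]
tcp_rot: [-0.0, 0.647, 0.763, -0.0]
contact_force: [0.2, -0.6, -1.0]
gripper_width: 0.0232
t 37.2 pos [ 0.6143 -0.0906  0.1527] head 99.4 q7 1.44 w 0.0232 F [-0.8 -0.3 -1.4]
dp [0.0007, -0.0002, 0.0007] rot [-0.0008, -0.0002, 0.0001] min rows 0.0
```

View pics/p15.png

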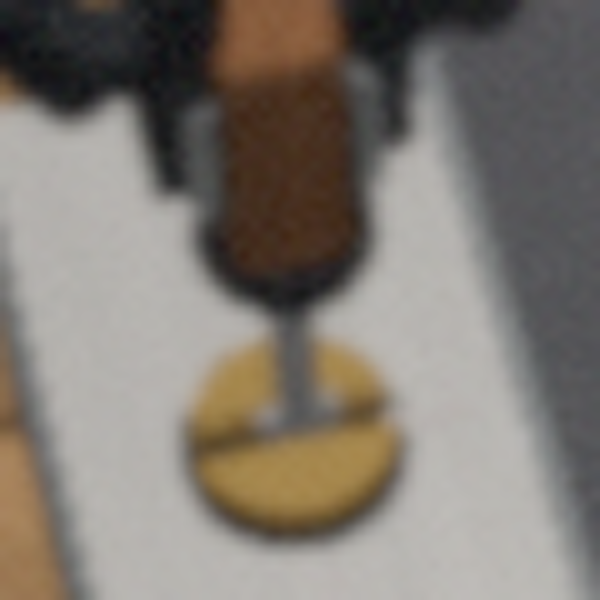

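```bash
python3 -m crank '[{"dp":[0,0,0],"rot":[0,0,0.08]},{"dp":[0,0,0],"rot":[0,0,0.18]},{"dp":[0,0,0],"rot":[0,0,0.28]},{"dp":[0,0,0],"rot":[0,0,0.38]},{"dp":[0,0,0],"rot":[0,0,0.48]},{"dp":[0,0,0],"rot":[0,0,0.58]},{"dp":[0,0,0],"rot":[0,0,0.68]},{"dp":[0,0,0],"rot":[0,0,0.74]},{"dp":[0,0,0],"rot":[0,0,0.78]},{"dp":[0,0,0],"rot":[0,0,0.8]},{"dp":[0,0,0],"rot":[0,0,0.8]},{"dp":[0,0,0],"rot":[0,0,0.8]}]'
python3 go.py 0.614 -0.09 0.152 9.4 4
python3 - <<'E'
from h import *
s=cam("scene")
print(read_state()["wrist_torque"])
crop(s,265,235,325,295,10,"pics/p16.png")
E
```

```text
t: 38.5
ee_pos: [0.6142, -0.0896, 0.1528]
tcp_rot: [-0.001, 0.892, 0.451, -0.0]
contact_force: [-1.8, 0.7, -2.3]
gripper_width: 0.0231
t 38.7 pos [ 0.6142 -0.0898  0.1528] head 53.6 q7 0.71 w 0.0233 F [-1.6  1.9 -2.4]
dp [-0.0003, -0.0, 0.0008] rot [-0.0016, 0.0002, 0.7717] min rows 5.1
[0.72877288 0.53554381 0.08495485]
```

View pics/p16.png

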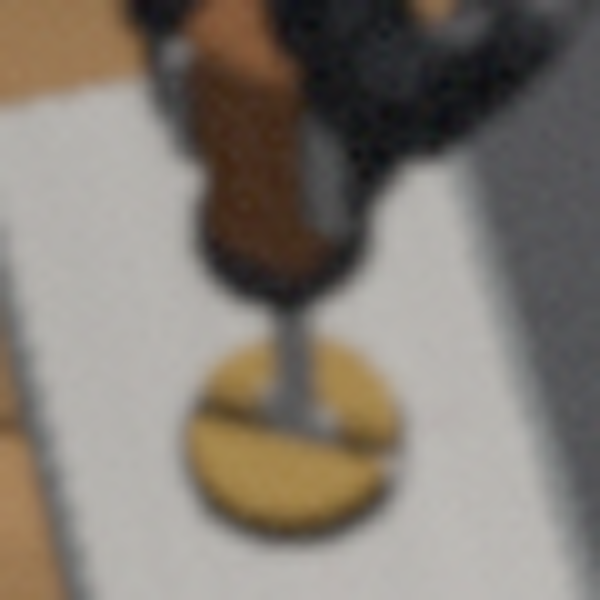

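```bash
python3 -m crank '[{"dp":[0,0,0],"rot":[0,0,0.08]},{"dp":[0,0,0],"rot":[0,0,0.18]},{"dp":[0,0,0],"rot":[0,0,0.28]},{"dp":[0,0,0],"rot":[0,0,0.38]},{"dp":[0,0,0],"rot":[0,0,0.48]},{"dp":[0,0,0],"rot":[0,0,0.58]},{"dp":[0,0,0],"rot":[0,0,0.66]},{"dp":[0,0,0],"rot":[0,0,0.72]},{"dp":[0,0,0],"rot":[0,0,0.76]},{"dp":[0,0,0],"rot":[0,0,0.8]},{"dp":[0,0,0],"rot":[0,0,0.8]},{"dp":[0,0,0],"rot":[0,0,0.8]}]'
python3 go.py 0.614 -0.09 0.152 9.4 4
python3 - <<'E'
from h import *
print(read_state()["wrist_torque"])
E
python3 -m crank '[{"dp":[0,0,0],"rot":[0,0,0.03]},{"dp":[0,0,0],"rot":[0,0,0.06]},{"dp":[0,0,0],"rot":[0,0,0.09]},{"dp":[0,0,0],"rot":[0,0,0.12]},{"dp":[0,0,0],"rot":[0,0,0.12]}]'
python3 go.py 0.614 -0.09 0.152 9.4 4
python3 - <<'E'
from h import *
s=cam("scene")
print(read_state()["wrist_torque"])
crop(s,265,235,325,295,10,"pics/p17.png")
E
```

```text
t: 39.95
ee_pos: [0.6153, -0.09, 0.1533]
tcp_rot: [-0.0, 0.998, 0.068, 0.001]
contact_force: [-0.2, 2.7, -3.0]
gripper_width: 0.0236
t 40.1 pos [ 0.6152 -0.0901  0.1533] head 7.8 q7 -0.01 w 0.0234 F [ 0.7  1.9 -3.3]
dp [-0.0012, -0.0003, 0.0013] rot [-0.0004, -0.0015, -0.0282] min rows 0.2
[ 0.77644497 -0.16169908  0.04309598]
t: 40.65
ee_pos: [0.6151, -0.0904, 0.1534]
tcp_rot: [-0.0, 1.0, 0.007, 0.001]
contact_force: [1.4, 2.7, -2.8]
gripper_width: 0.0234
t 40.9 pos [ 0.615  -0.0904  0.1534] head 0.9 q7 -0.13 w 0.0234 F [ 1.3  3.1 -2.2]
dp [-0.001, -0.0004, 0.0014] rot [0.0, -0.001, -0.1489] min rows 1.0
[ 0.87815125 -0.50344928  0.04633083]
```

View pics/p17.png

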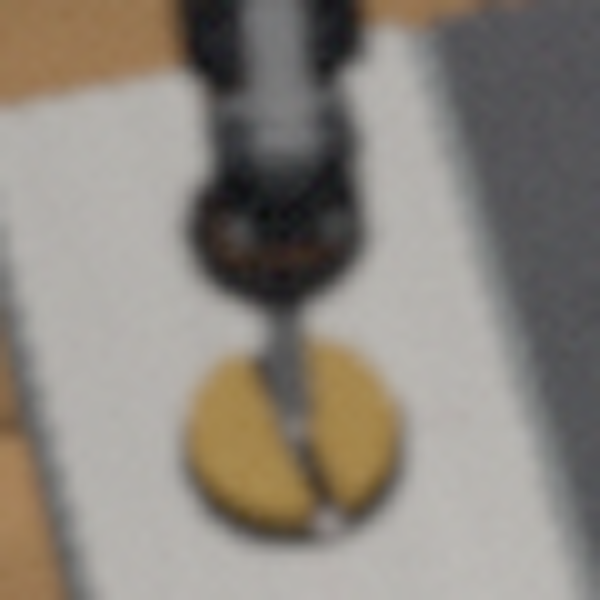

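```bash
for i in 1; do python3 -m crank '[{"dp":[0,0,0],"rot":[0,0,0.02]},{"dp":[0,0,0],"rot":[0,0,0.04]},{"dp":[0,0,0],"rot":[0,0,0.06]},{"dp":[0,0,0],"rot":[0,0,0.06]}]'; done
python3 go.py 0.614 -0.09 0.152 9.4 4
python3 - <<'E'
from h import *
L=[]
for i in range(3):
  s=cam("scene"); L.append(read_state()["wrist_torque"])
print(np.mean(L,0))
f=lambda x,y:((x+.5)/10-.5+265,(y+.5)/10-.5+235)
a=onz(s,f(327,520),.061);b=onz(s,f(297,430),.061); print(np.degrees(np.arctan2(*(a-b)[1::-1])))
E
```

```text
t: 41.3
ee_pos: [0.615, -0.0905, 0.1534]
tcp_rot: [0.0, 1.0, -0.023, 0.0]
contact_force: [2.4, 3.1, -2.6]
gripper_width: 0.0233
t 41.5 pos [ 0.6149 -0.0905  0.1534] head -2.6 q7 -0.18 w 0.0233 F [ 2.   2.3 -1.3]
dp [-0.0009, -0.0005, 0.0014] rot [0.0001, -0.0006, -0.209] min rows 1.4
[ 0.91310154 -0.61762061  0.04199235]
11.810235631020975
```

```bash
python3 -m crank '[{"dp":[0,0,0],"rot":[0,0,0.02]},{"dp":[0,0,0],"rot":[0,0,0.04]},{"dp":[0,0,0],"rot":[0,0,0.06]},{"dp":[0,0,0],"rot":[0,0,0.06]}]'
python3 go.py 0.614 -0.09 0.152 9.4 4
python3 - <<'E'
from h import *
L=[]
for i in range(3):
  s=cam("scene"); L.append(read_state()["wrist_torque"])
print(np.mean(L,0))
crop(s,265,235,325,295,10,"pics/p18.png")
E
```

```text
t: 42.05
ee_pos: [0.6147, -0.0905, 0.1532]
tcp_rot: [0.0, 0.999, -0.053, 0.0]
contact_force: [1.8, 3.0, 0.4]
gripper_width: 0.0234
t 42.2 pos [ 0.6147 -0.0906  0.1532] head -6.0 q7 -0.24 w 0.0235 F [ 1.7  2.7 -0.1]
dp [-0.0007, -0.0005, 0.0012] rot [0.0001, -0.0001, -0.269] min rows 1.8
[ 0.88382336 -0.59963297  0.06022118]
```

View pics/p18.png

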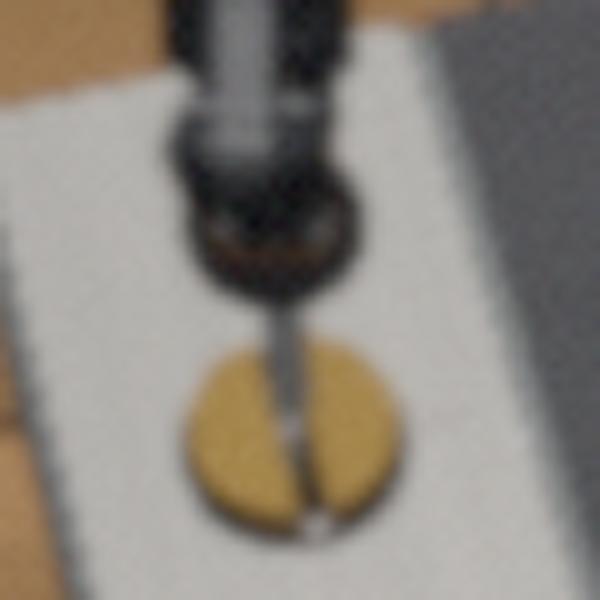

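```bash
python3 -m crank '[{"dp":[0,0,0],"rot":[0,0,0.02]},{"dp":[0,0,0],"rot":[0,0,0.04]},{"dp":[0,0,0],"rot":[0,0,0.06]},{"dp":[0,0,0],"rot":[0,0,0.06]}]'
python3 go.py 0.614 -0.09 0.152 9.4 4
python3 - <<'E'
from h import *
L=[]
for i in range(3):
  s=cam("scene"); L.append(read_state()["wrist_torque"])
print(np.mean(L,0))
crop(s,265,235,325,295,10,"pics/p19.png")
E
```

```text
t: 42.8
ee_pos: [0.6147, -0.0905, 0.1532]
tcp_rot: [0.0, 0.997, -0.083, 0.0]
contact_force: [1.8, 2.8, 0.2]
gripper_width: 0.0232
t 43.0 pos [ 0.6147 -0.0905  0.1532] head -9.4 q7 -0.29 w 0.0237 F [2.2 2.7 0.1]
dp [-0.0008, -0.0004, 0.0012] rot [0.0001, -0.0002, -0.3289] min rows 2.2
[ 0.81415915 -0.63883707  0.12018358]
```

View pics/p19.png

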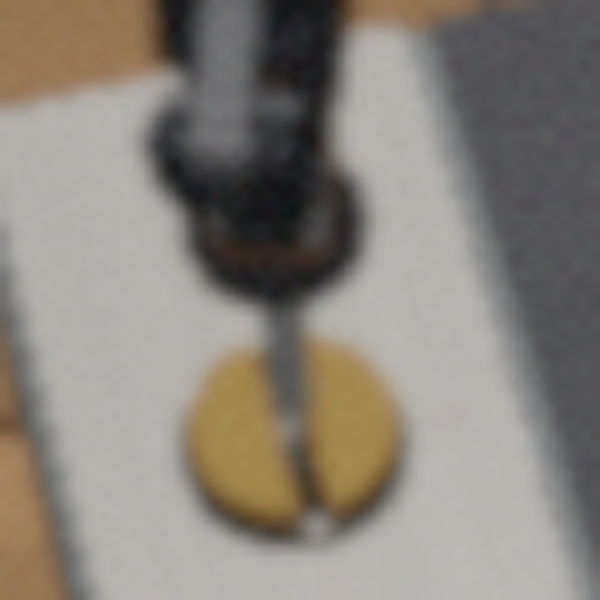

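```bash
python3 -m crank '[{"dp":[0,0,0],"rot":[0,0,-0.05]},{"dp":[0,0,0],"rot":[0,0,-0.1]},{"dp":[0,0,0],"rot":[0,0,-0.15]},{"dp":[0,0,0],"rot":[0,0,-0.15]},{"dp":[0,0,-0.005],"rot":[0,0,-0.15]},{"dp":[0,0,-0.01],"rot":[0,0,-0.15]},{"dp":[0,0,-0.02],"rot":[0,0,-0.15]},{"dp":[0,0,-0.04],"rot":[0,0,-0.15]},{"dp":[0,0,-0.06],"rot":[0,0,-0.15]},{"dp":[0,0,-0.08],"rot":[0,0,-0.15]},{"dp":[0,0,-0.08],"rot":[0,0,-0.15]},{"dp":[0,0,-0.08],"rot":[0,0,-0.15]}]'
python3 go.py 0.612 -0.285 0.235 60 3
python3 - <<'E'
from h import *
s=cam("scene")
crop(s,250,215,330,295,9,"pics/p20.png")
E
```

```text
t: 44.35
ee_pos: [0.6149, -0.0912, 0.2338]
tcp_rot: [0.001, 1.0, -0.008, 0.001]
contact_force: [-0.1, -0.1, -2.4]
gripper_width: 0.023
t 44.5 pos [ 0.6137 -0.091   0.232 ] head -0.9 q7 -0.11 w 0.0234 F [ 0.   0.  -1.5]
dp [0.0012, 0.194, -0.0029] rot [-0.0007, 0.002, -1.0626] min rows 7.1
```

View pics/p20.png

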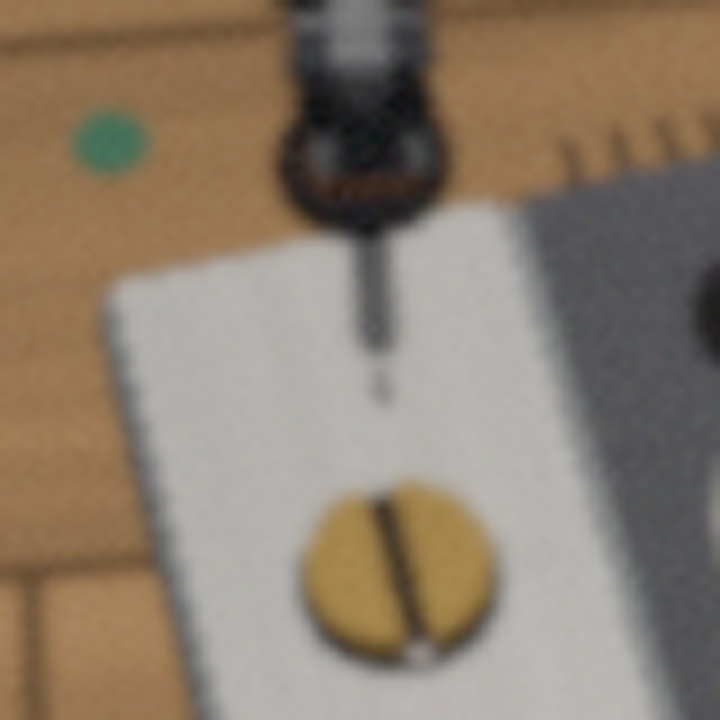

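```bash
python3 - <<'E'
from h import *
s=cam("scene")
f=lambda x,y:((x+.5)/9-.5+250,(y+.5)/9-.5+215)
a=onz(s,f(418,652),.061);b=onz(s,f(381,500),.061); print(a,b,np.degrees(np.arctan2(*(a-b)[1::-1])))
E
python3 -m crank '[{"dp":[0,0.02,0],"rot":[0,0,-0.1]},{"dp":[0,0.045,0],"rot":[0,0,-0.22]},{"dp":[0,0.075,0],"rot":[0,0,-0.34]},{"dp":[0,0.105,0],"rot":[0,0,-0.46]},{"dp":[0,0.135,0],"rot":[0,0,-0.58]},{"dp":[0,0.16,0],"rot":[0,0,-0.7]},{"dp":[0,0.18,0],"rot":[0,0,-0.82]},{"dp":[0.001,0.194,0],"rot":[0,0,-0.94]},{"dp":[0.001,0.194,0],"rot":[0,0,-1.06]},{"dp":[0.001,0.194,0],"rot":[0,0,-1.063]},{"dp":[0.001,0.194,0],"rot":[0,0,-1.063]},{"dp":[0.001,0.194,0],"rot":[0,0,-1.063]}]'
python3 -m crank '[{"dp":[0,0,0],"rot":[0,0,0]},{"dp":[0,0,0],"rot":[0,0,0]},{"dp":[0,0,0],"rot":[0,0,0]},{"dp":[0,0,0],"rot":[0,0,0]}]'
python3 go.py 0.6115 -0.2847 0.195 60 4
python3 - <<'E'
from h import *
s=cam("scene")
crop(s,160,215,240,295,9,"pics/p21.png")
P=read_state()["ee_pos"]; print((proj(s,[*P[:2],P[2]-.098])-[160,215])*9)
E
```

```text
[ 0.63823599 -0.08695778  0.061     ] [ 0.59831158 -0.09238136  0.061     ] 7.73605209585137
t: 45.8
ee_pos: [0.6128, -0.2835, 0.2328]
tcp_rot: [-0.0, 0.866, 0.5, -0.0]
contact_force: [0.8, 0.0, -1.4]
gripper_width: 0.0234
t: 46.2
ee_pos: [0.6128, -0.2844, 0.2332]
tcp_rot: [0.0, 0.866, 0.5, -0.0]
contact_force: [-0.4, -0.3, -2.1]
gripper_width: 0.0235
t 46.4 pos [ 0.6127 -0.2845  0.2331] head 60.0 q7 1.17 w 0.0233 F [ 0.   0.4 -1.1]
dp [-0.0007, -0.001, 0.0381] rot [0.0001, 0.0001, 0.0007] min rows 0.8
[262.46089683 440.63022026]
```

View pics/p21.png

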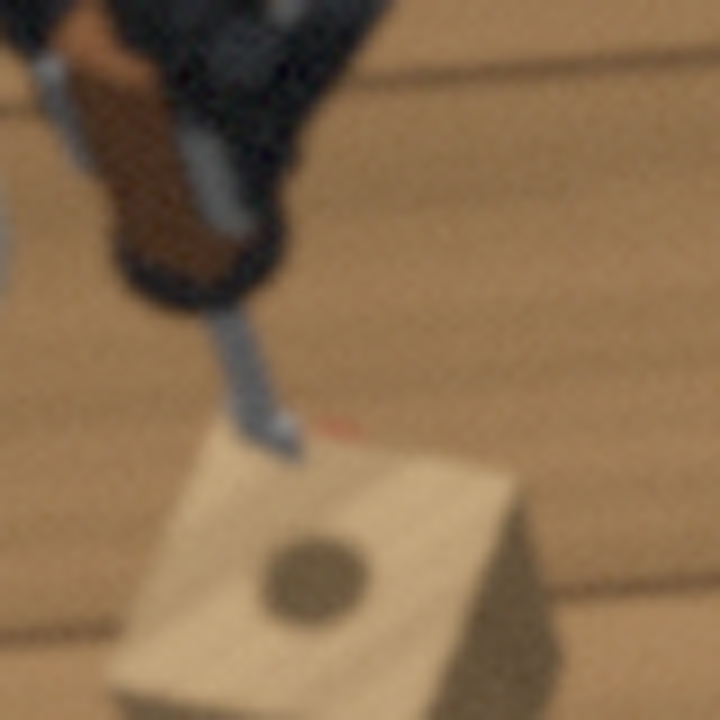

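```bash
python3 -m crank '[{"dp":[-0.0007,-0.001,0.015],"rot":[0,0,0]},{"dp":[-0.0007,-0.001,0.03],"rot":[0,0,0]},{"dp":[-0.0007,-0.001,0.045],"rot":[0,0,0]},{"dp":[-0.0007,-0.001,0.06],"rot":[0,0,0]},{"dp":[-0.0007,-0.001,0.075],"rot":[0,0,0]},{"dp":[-0.0007,-0.001,0.09],"rot":[0,0,0]},{"dp":[-0.0007,-0.001,0.105],"rot":[0,0,0]},{"dp":[-0.0007,-0.001,0.115],"rot":[0,0,0]},{"dp":[-0.0007,-0.001,0.122],"rot":[0,0,0]},{"dp":[-0.0007,-0.001,0.126],"rot":[0,0,0]},{"dp":[-0.0007,-0.001,0.126],"rot":[0,0,0]},{"dp":[-0.0007,-0.001,0.126],"rot":[0,0,0]}]'
python3 go.py 0.6115 -0.2847 0.1032 60 4
```

```text
t: 47.65
ee_pos: [0.6121, -0.2847, 0.1078]
tcp_rot: [0.0, 0.866, 0.5, 0.0]
contact_force: [0.8, -0.3, -2.2]
gripper_width: 0.0233
t 47.9 pos [ 0.6121 -0.2848  0.108 ] head 60.0 q7 1.12 w 0.0233 F [ 0.1  0.2 -1.8]
dp [-0.0002, -0.0006, 0.0048] rot [0.0015, -0.0002, 0.0008] min rows 0.1
```

```bash
python3 -m crank '[{"dp":[0,0,0.0015],"rot":[0,0,0]},{"dp":[0,0,0.003],"rot":[0,0,0]},{"dp":[0,0,0.004],"rot":[0,0,0]},{"dp":[0,0,0.005],"rot":[0,0,0]},{"dp":[0,0,0.005],"rot":[0,0,0]},{"dp":[0,0,0.005],"rot":[0,0,0]}]'
python3 go.py 0.6115 -0.2847 0.1032 60 3
```

```text
t: 48.45
ee_pos: [0.6115, -0.2847, 0.1032]
tcp_rot: [0.0, 0.866, 0.5, -0.0]
contact_force: [-3.0, 1.3, 6.0]
gripper_width: 0.0234
t 48.6 pos [ 0.6115 -0.2847  0.1031] head 60.0 q7 1.11 w 0.0232 F [-3.1  0.8  5.7]
dp [-0.0, 0.0, -0.0001] rot [-0.0, 0.0005, 0.0007] min rows 0.0
```

Collar is on the block (about 6 N). Release, open fully, then rise straight up.

```bash
python3 -m crank '[{"dp":[0,0,0],"rot":[0,0,0]},{"dp":[0,0,0],"rot":[0,0,0]},{"dp":[0,0,0],"rot":[0,0,0]},{"dp":[0,0,0],"rot":[0,0,0]},{"dp":[0,0,0],"rot":[0,0,0]},{"dp":[0,0,0],"rot":[0,0,0]},{"dp":[0,0,0],"rot":[0,0,0]}]' 1
python3 -m crank '[{"dp":[0,0,-0.02],"rot":[0,0,0]},{"dp":[0,0,-0.05],"rot":[0,0,0]},{"dp":[0,0,-0.09],"rot":[0,0,0]},{"dp":[0,0,-0.13],"rot":[0,0,0]},{"dp":[0,0,-0.17],"rot":[0,0,0]},{"dp":[0,0,-0.2],"rot":[0,0,0]},{"dp":[0,0,-0.2],"rot":[0,0,0]},{"dp":[0,0,-0.2],"rot":[0,0,0]}]'
python3 go.py 0.40 -0.40 0.3 60 1
```

```text
t: 49.3
ee_pos: [0.6115, -0.2846, 0.102]
tcp_rot: [-0.0, 0.866, 0.5, 0.0]
contact_force: [0.9, -0.4, -0.2]
gripper_width: 0.0853
t: 50.1
ee_pos: [0.612, -0.2846, 0.3032]
tcp_rot: [0.001, 0.866, 0.5, 0.001]
contact_force: [-0.6, 0.4, -0.2]
gripper_width: 0.0855
t 50.1 pos [ 0.6111 -0.2846  0.3014] head 60.1 q7 1.20 w 0.0853 F [ 0.4 -0.7 -0.5]
dp [-0.2054, -0.1252, 0.0016] rot [-0.0009, 0.0005, 0.0009] min rows 4.8
```

```bash
python3 -m crank '[{"dp":[-0.02,-0.012,0],"rot":[0,0,0]},{"dp":[-0.06,-0.036,0],"rot":[0,0,0]},{"dp":[-0.1,-0.06,0],"rot":[0,0,0]},{"dp":[-0.14,-0.085,0],"rot":[0,0,0]},{"dp":[-0.18,-0.11,0],"rot":[0,0,0]},{"dp":[-0.205,-0.125,0],"rot":[0,0,0]},{"dp":[-0.205,-0.125,0],"rot":[0,0,0]},{"dp":[-0.205,-0.125,0],"rot":[0,0,0]}]'
python3 - <<'E'
from h import *
s=cam("scene");t=cam("top")
cv2.imwrite("pics/fs.png",s["img"][:,:,::-1]);cv2.imwrite("pics/ft.png",t["img"][:,:,::-1])
crop(s,255,190,435,325,4,"pics/fc.png"); crop(t,225,160,465,280,3,"pics/fct.png")
E
```

```text
t: 50.95
ee_pos: [0.3993, -0.3998, 0.3003]
tcp_rot: [-0.002, 0.866, 0.499, -0.0]
contact_force: [0.8, 0.2, 0.6]
gripper_width: 0.0854
```

View pics/fs.png

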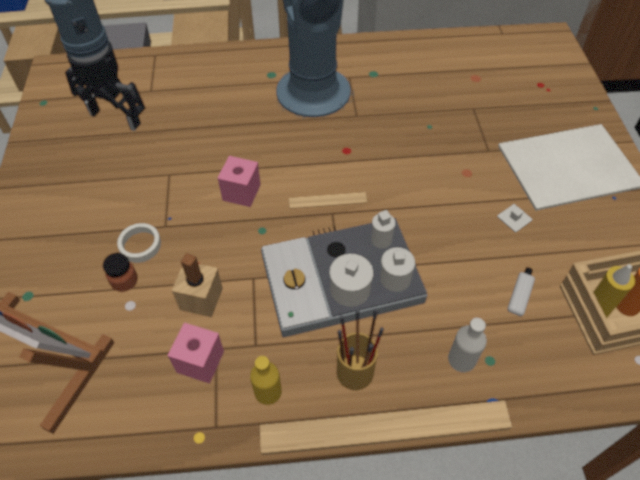

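View pics/fc.png

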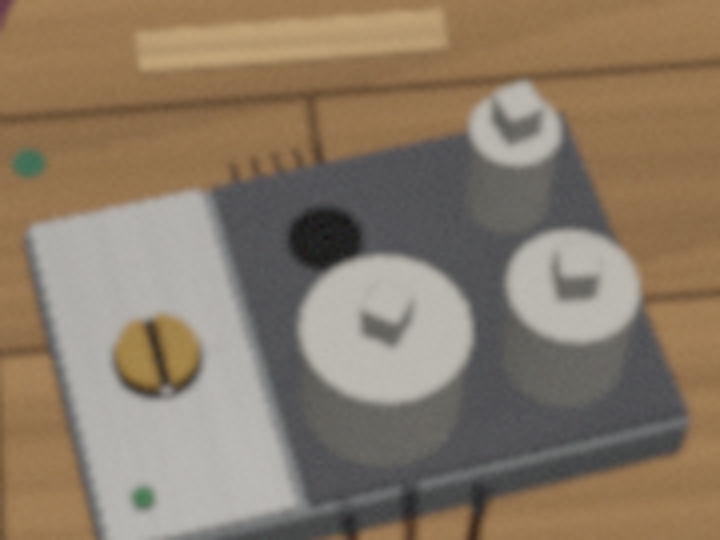

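View pics/fct.png

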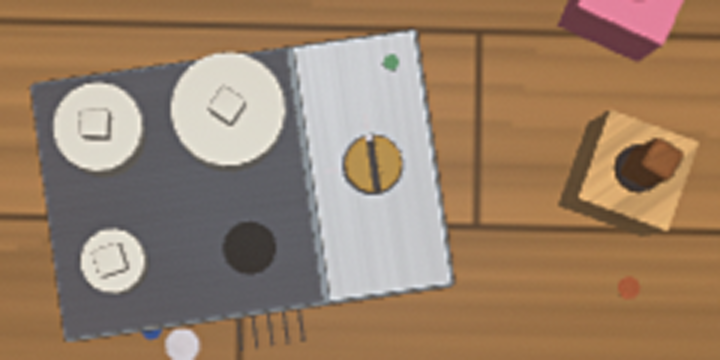

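```bash
python3 -c "
from plant import *
print(close_job())"
```

```text
the job is handed in; nothing more can be done
None
```

The job is done and handed in at about 51 s of robot time. `close_job()` reports no verdict, so this rests on my own checks.

- **Lids:** Three pots were on the deck (small, medium and large), and each got its own lid. The square pot was absent, so its lid stayed where it lay. In the last pictures all three lids sit level and flush.
- **Selector:** After that I took the screwdriver from the plain wooden stand, not the pink ones. I turned the selector clockwise with the blade until the torque rose from about 0.04 to 0.12 N m and the white mark stopped moving. In the last top view the slot is 7.7° off the picture's vertical, and the panel edge, which is the run direction, is 7.9° off. Only the blade went near the selector.
- **Screwdriver:** It is back upright in its stand, with the collar on the top face. Contact was about 6 N before I let go.
- **Bystanders:** The jar, tape roll, tube and stirring stick look undisturbed in the last scene view. The largest force I read at any point was about 7 N.

One disagreement showed up. While I held the small and large lids above their pots, the scene camera showed them about 1.5 to 2 mm too far in +y compared with the arm's own position. I corrected this by eye, allowed for it on the medium lid, and all three plugs went in with little force.

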